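# Load the finish-curing box

### The arm

A 6-joint arm with a two-finger parallel gripper is mounted at the origin on the work surface. World frame = base frame: x ahead of the robot, y to its left, z up, the work surface at z = 0. Lengths are in m, angles in degrees, forces in N, time in s.
With the tool pointing down it reaches from about 0.4 to 0.825 m from the base axis. Payload 7 kg.
Tool frame: the origin (TCP) lies at the very end of the fingers, on their centre line; the grasp point (between the pads) lies 19 mm behind it (ctrl.pinch_z is the distance from the TCP to the grasp point, in m); z points along the fingers, x is the direction in which the jaws open and shut, and the axes are right-handed (so a half turn about z gives the same grasp; the last joint's range is limited). The gripper opens to 88 mm and grips with 3 to 60 N. Pads are 19 mm wide; open, the fingers measure 130 mm over their backs; the gripper's body (78 mm by 193 mm) begins 47 mm behind the grasp point.
Start: joints at [83.428, 20.546, 0.682, 0, -70.136, -16.507], TCP at [0.265, 0.621, 0.227] pointing down, gripper open.
Joint ranges: [-176.03, 176.03], [-82.01, 121.73], [-58.28, 71.71], [-173.87, 95.51], [-174.79, -0.11], [-173.66, 173.66]. Speed limits (degrees/s): [136.94, 136.94, 172.46, 180, 180, 180].

### API

Orientations are given as [roll, pitch, yaw] about the fixed x, y, z axes, in that order (R = Rz(yaw) Ry(pitch) Rx(roll)).
In Python, from plant import ctrl gives the robot as it stands.
- The arm moves only by the tool carry_out, never from a script. Its argument "increments" is a list of rows, each a list of 7 numbers: the turn, a rotation vector about the world's x, y, z in degrees, then the shift along the world's x, y, z in mm, then the closure, from 0 (fully open) to 1 (shut). In form: [[ax, ay, az, dx, dy, dz, grip], ...]. A call has 1 to 20 rows; each row is the pose to reach, as a shift and turn from the pose commanded when the call began; what a row does not reach only later rows make up. A row lasts 1/8 s, in which the tool goes at most 62.5 mm and 10.7 degrees, less where a joint would pass 70% of its speed; a pose out of reach is approached as far as the arm can. A call with a gripper value outside its range is refused whole. The fingers move at their own pace and stop on an object; the grip force is fixed at half the most. Time passes only in rows, so rows that repeat a pose let the fingers close. It gives the time, the measured TCP pose, the force and the opening at its end, in the units of the state.
- ctrl.get_obs(): the state, without advancing time (a new reading comes with each control period).
- ctrl.snapshot(name): name is "scene" or "top" or "wrist"; returns a dict with "pixels" (420x560x3 uint8, blue, green, red), "intrinsics" (3x3 intrinsics, pixels), "rvec" (rotation vector, rad) and "tvec" (3), from world to camera coordinates, as OpenCV has them; the wrist camera has in their place "hand_eye" (4x4, takes a point from camera to tool coordinates, whose origin is the TCP and whose axes are the tool frame's). Camera axes: x right, y down, z forward; pixel columns grow to the right and rows downward; lengths in m; the calibration is good to about 2 mm. A picture is of the moment at which its call begins: read the wrist's pose just before it. There is no depth.
- ctrl.close_job(): hands the job in, once; it reports no verdict.
Trained networks look in a picture, given as the dict that the camera call returned (one of the last four; its "shot" number tells which), for a name from the list of things; names that differ only in an ending like _2 or _b are one class to them, and where a whole thing is asked for, a point or a joint stands for the part that bears it (a point fixed in the world has none). Each returns a list of dicts, best first, with "confidence" (0 to 1); they miss things now and then, are a little off and sometimes report something else, mostly with a low value. They report only what shows in the picture. A call takes as long as a camera call. They do not tell look-alikes from the thing itself.
- ctrl.search_frame(picture, label): "centre" ([x, y, z] in m, in world coordinates, good to about 4 mm: the middle of the surface that is visible of it).
- ctrl.outline_of(picture, label): "pixels" (420x560 bool, what is visible of it).
The state is a dict: "clock": time; "joint_pos": joint angles; "qvel": joint speeds; "tau": joint torques, N m; "tool_pos": TCP position; "orientation": TCP orientation; "force": force on the tool from outside, world axes, zero at the start; "moment": the same for the moment, N m; "opening": finger opening in m.
Only numpy, scipy, OpenCV 4.12 (cv2) and the standard library are available. Lean on these libraries where they do the work, as an engineer would, in place of code of your own. Each camera call takes 0.05 s, during which the arm holds its last target. There are 200 camera calls.

### The job

Load the curing box: slide its thumb latch sideways so that the amber cover springs fully open, then hang every stained wood swatch tag by its square slot on a peg of the rack inside, one tag to a peg. When all the tags hang there, swing the cover down by its front flange and press it until the latch catches again; do not tip over the bottle, the jar or the cup, nor push the other things on the bench about.

Things in the scene. Friction and masses are not known exactly. Their poses are not given: they have to be found in the camera images.
- curing_box: Grey base plate, fixed to the bench, 262 (x) x 290 (y) x 20 mm; origin under its middle; +x to the hinge side (away from the robot), -x end is an apron with the latch, +y left, z up. On it an aluminium rail along y, 12 x 12 x 250 mm, its middle 115 mm above the bench, front face at x = +70 mm, end posts at y = -119 and +119 mm; four pegs stick out of its front face.
- cover (a joint): Angle (rad) of the amber clear cover, a hood 165 (x) x 270 (y) x 155 mm hinged along y at its lower far edge: 0 shut, 1.5 fully open (stop), front edge swung up and away, mouth facing the robot. A damped spring drives it open by itself in 1 to 2 s, always, until latched. Closing takes 5 to 10 N at the flange; press it to about -0.01 (stop -0.02) for the latch to catch.
- cover_hinge (a point): Point on the cover's hinge axis at the middle of its width, 30 mm above the bench; the axis is the curing box's y axis. Its frame turns with the cover: when shut x points away from the robot and z up; opening turns it about its own +y.
- cover_flange (a point): Middle of the upper face of the cover's aluminium pull flange, 24 (x) x 160 (y) x 6 mm, sticking out from the foot of the cover's front wall; 177 mm from the hinge, 12 mm before the wall; frame turns with the cover, z out of this face. Shut: faces up, 36 mm above the bench. Open: the flange stands as a fin on top, about 207 mm up, this face away from the robot: pull it over, then press down.
- latch (a joint): Travel (m) of the thumb latch: 0 at rest (holding), 0.014 at its stop. It slides along the curing box's +y; a spring of 2.3 to 4.4 N returns it. About 9 to 10 mm frees the cover; as the cover is pressed shut the bevelled latch gives way by itself and snaps back to 0 over the cover's pin, if nothing is in its way (press the flange to one side of it).
- latch_knob (a point): Centre of the latch's black thumb knob, 12 (x) x 10 (y) x 20 mm tall, its top 49 mm and its foot 29 mm above the bench, on the apron 67 mm in front of the cover's front wall. Push it along the curing box's +y.
- peg1: Steel peg 1 of 4 on the rack, counted from the curing box's -y side; 6 mm thick, 45 mm long with a round tip (48 mm in all), fixed. Origin at its root on the rail's front face, 115 mm above the bench; its z axis runs along the peg to the tip, forward (the box's -x) and 40 degrees above level. Pegs are 68 mm apart; x and z lie in an upright plane, y is the box's y.
- peg2: Steel peg 2 of 4 on the rack, counted from the curing box's -y side; 6 mm thick, 45 mm long with a round tip (48 mm in all), fixed. Origin at its root on the rail's front face, 115 mm above the bench; its z axis runs along the peg to the tip, forward (the box's -x) and 40 degrees above level. Pegs are 68 mm apart; x and z lie in an upright plane, y is the box's y.
- peg3: Steel peg 3 of 4 on the rack, counted from the curing box's -y side; 6 mm thick, 45 mm long with a round tip (48 mm in all), fixed. Origin at its root on the rail's front face, 115 mm above the bench; its z axis runs along the peg to the tip, forward (the box's -x) and 40 degrees above level. Pegs are 68 mm apart; x and z lie in an upright plane, y is the box's y.
- peg4: Steel peg 4 of 4 on the rack, counted from the curing box's -y side; 6 mm thick, 45 mm long with a round tip (48 mm in all), fixed. Origin at its root on the rail's front face, 115 mm above the bench; its z axis runs along the peg to the tip, forward (the box's -x) and 40 degrees above level. Pegs are 68 mm apart; x and z lie in an upright plane, y is the box's y.
- tag1: Stained dark wood swatch tag, 86 (x) x 36 (y) x 8 mm, 30 g or so, with a square slot of 20 x 20 mm right through it near its +x end; all tags are alike, 3 or 4 of them are present (None: absent, nothing to do). Origin at the centre of its underside, z through its thickness. It starts flat on the bench, the slot end roughly away from the robot.
- slot1 (a point): Centre of the slot of tag 1, 25 mm from the tag's middle towards +x, at half thickness; the slot leaves 8 mm of wood at the end and at each side.
- tag2: Stained dark wood swatch tag, 86 (x) x 36 (y) x 8 mm, 30 g or so, with a square slot of 20 x 20 mm right through it near its +x end; all tags are alike, 3 or 4 of them are present (None: absent, nothing to do). Origin at the centre of its underside, z through its thickness. It starts flat on the bench, the slot end roughly away from the robot.
- slot2 (a point): Centre of the slot of tag 2, 25 mm from the tag's middle towards +x, at half thickness; the slot leaves 8 mm of wood at the end and at each side.
- tag3: Stained dark wood swatch tag, 86 (x) x 36 (y) x 8 mm, 30 g or so, with a square slot of 20 x 20 mm right through it near its +x end; all tags are alike, 3 or 4 of them are present (None: absent, nothing to do). Origin at the centre of its underside, z through its thickness. It starts flat on the bench, the slot end roughly away from the robot.
- slot3 (a point): Centre of the slot of tag 3, 25 mm from the tag's middle towards +x, at half thickness; the slot leaves 8 mm of wood at the end and at each side.
- tag4: Stained dark wood swatch tag, 86 (x) x 36 (y) x 8 mm, 30 g or so, with a square slot of 20 x 20 mm right through it near its +x end; all tags are alike, 3 or 4 of them are present (None: absent, nothing to do). Origin at the centre of its underside, z through its thickness. It starts flat on the bench, the slot end roughly away from the robot.
- slot4 (a point): Centre of the slot of tag 4, 25 mm from the tag's middle towards +x, at half thickness; the slot leaves 8 mm of wood at the end and at each side.
- sanding_block: Cork sanding block 55 x 32 x 26 mm lying among the tags; loose, to be left where it is. Origin at the centre of its underside.
- offcut: Dark wood offcut without a slot, 110 x 30 x 12 mm, not a tag; loose, to be left where it is. Origin at the centre of its underside.
- tape_roll: Roll of tape lying flat, 70 mm across, 20 mm high; loose, to be left where it is. Origin at the centre of its underside.
- stain_bottle: Amber bottle, 40 mm across, 130 mm tall; loose, to be left where it is. Origin at the centre of its underside.
- varnish_jar: Glass jar, 70 mm across, 80 mm tall; loose, to be left where it is. Origin at the centre of its underside.
- mixing_cup: White cup, 70 mm across, 80 mm tall; loose, to be left where it is. Origin at the centre of its underside.
Mind the look-alikes: they are no part of the job. What is shaped like the tag4 but blue or pink is not meant. Leave any pink look-alike of the tag3 alone.

How it is judged:
By the outcome, as a careful person would: the job done as asked, in the order asked, and still so for the second after the job is handed in, with the robot touching nothing.
Of tag1, tag2, tag3, tag4 only 3 to 4 are there at a start; the rules pass over those that are not, and their reading is None.
At some moment in a run one of tag1, tag2, tag3, tag4 may be knocked a few centimetres aside while the robot is not near it.
It also fails if it takes over 210 s, if anything falls off the work surface, if the arm or the gripper's body presses on something with over 40 N, if the wrist force passes 120 N, or if a joint passes its speed limit or range.

## Working session

There is one attempt and no reset: what is moved stays moved. The work goes in short steps, Python scripts to look and compute and a tool call to move; the robot and the scene stay as the last step left them, time stands still between calls to the robot, and variables do not carry over. Pictures are saved under pics/ and viewed, about 12 in all and at most 16, crops included, and the job is handed in when it is done.

Besides the shell and the picture viewer there is one more tool, called after "Call:" by a JSON object that holds its "api" and its "payload". carry_out: Moves the arm, as the interface text tells. Its arguments: {"type":"object","properties":{"increments":{"type":"array"}},"required":["increments"]}

```bash
mkdir -p pics; ls
cat > h.py <<'E'
import numpy as np, cv2
from scipy.spatial.transform import Rotation as R
from plant import ctrl
def snap(n):
    o=ctrl.get_obs(); p=ctrl.snapshot(n)
    if n=="wrist":
        T=np.eye(4); T[:3,:3]=R.from_euler('xyz',o['orientation'],degrees=True).as_matrix(); T[:3,3]=o['tool_pos']
        p['Twc']=T@np.array(p['hand_eye'])
    else:
        T=np.eye(4); T[:3,:3]=cv2.Rodrigues(np.array(p['rvec'],float))[0]; T[:3,3]=np.ravel(p['tvec']); p['Twc']=np.linalg.inv(T)
    return p
def p2w(p,uv,z):
    uv=np.atleast_2d(uv).astype(float); d=np.c_[uv,np.ones(len(uv))]@np.linalg.inv(p['intrinsics']).T@p['Twc'][:3,:3].T
    c=p['Twc'][:3,3]; return c+d*((z-c[2])/d[:,2])[:,None]
def w2p(p,X):
    X=np.atleast_2d(X); T=np.linalg.inv(p['Twc']); c=X@T[:3,:3].T+T[:3,3]; q=c@np.array(p['intrinsics']).T; return q[:,:2]/q[:,2:]
def save(p,n,box=None,s=1):
    im=p['pixels']
    if box: im=im[box[1]:box[3],box[0]:box[2]]
    cv2.imwrite('pics/'+n,cv2.resize(im,None,fx=s,fy=s,interpolation=cv2.INTER_CUBIC))
def rect(p,m,z):
    """mask -> list of min-area rects in world at height z: centre,size,angle"""
    out=[]
    cs,_=cv2.findContours(m.astype(np.uint8),cv2.RETR_EXTERNAL,cv2.CHAIN_APPROX_NONE)
    for c in cs:
        if cv2.contourArea(c)<60: continue
        w=p2w(p,c[:,0],z)[:,:2]*1000
        out.append(cv2.minAreaRect(w.astype(np.float32)))
    return out
E
python3 - <<'E'
from h import *
o=ctrl.get_obs(); print({k:np.round(v,3) for k,v in o.items()})
t=snap('top'); save(t,'top0.png',s=1.4)
for n in ['tag1','sanding_block','offcut','tape_roll','stain_bottle','varnish_jar','mixing_cup','latch_knob','cover_flange','cover_hinge','peg1','peg2','peg4','curing_box','slot1']:
    print(n,[(np.round(r['centre'],3).tolist(),round(r['confidence'],2)) for r in ctrl.search_frame(t,n)])
for r in ctrl.outline_of(t,'tag1'):
    print(r['confidence'],r['pixels'].sum(),rect(t,r['pixels'],0.008))
s=snap('scene'); save(s,'scene0.png',s=1.4)
for n in ['tag1','latch_knob','cover_flange','peg1','cover_hinge']:
    print(n,[(np.round(r['centre'],3).tolist(),round(r['confidence'],2)) for r in ctrl.search_frame(s,n)])
E
```

```text
pics
{'clock': np.float64(0.0), 'joint_pos': array([ 8.3430e+01,  2.0591e+01,  6.3400e-01, -1.9000e-02, -7.0135e+01,
       -1.6508e+01]), 'qvel': array([ 0.034,  0.025,  0.102, -0.054,  0.007, -0.012]), 'tau': array([ 1.0000e-03, -5.8272e+01,  2.9306e+01,  6.9970e+00,  7.0000e-03,
       -0.0000e+00]), 'tool_pos': array([0.264, 0.621, 0.226]), 'orientation': array([-1.79991e+02, -9.30000e-02, -1.13084e+02]), 'force': array([1.194, 0.106, 0.793]), 'moment': array([-0.009, -0.008, -0.008]), 'opening': np.float64(0.088)}
tag1 [([0.32, 0.238, 0.012], 0.86), ([0.658, 0.379, 0.011], 0.86), ([0.43, 0.172, 0.008], 0.85), ([0.549, 0.174, 0.008], 0.8), ([0.405, 0.363, 0.013], 0.66), ([0.414, 0.057, 0.012], 0.62), ([0.541, 0.34, 0.009], 0.61), ([0.557, -0.233, 0.188], 0.38)]
sanding_block [([0.501, 0.26, 0.025], 0.54)]
offcut [([0.667, 0.242, 0.014], 0.66), ([0.551, 0.173, 0.009], 0.31)]
tape_roll [([0.669, 0.083, 0.021], 0.47)]
stain_bottle [([0.441, -0.401, 0.084], 0.67)]
varnish_jar [([0.539, 0.51, 0.075], 0.79)]
mixing_cup [([0.555, -0.502, 0.044], 0.6)]
latch_knob [([0.428, 0.177, 0.008],
[... 939 characters left out ...]
3456802368164), 84.3954849243164)]
0.67 231 [((672.0377197265625, 89.13442993164062), (66.6053237915039, 71.06460571289062), 89.85128784179688)]
0.58 376 [((323.30316162109375, 234.60690307617188), (39.73974609375, 88.65484619140625), 55.49156951904297)]
0.54 320 [((431.94781494140625, 171.3492431640625), (37.59330368041992, 84.24796295166016), 87.57048034667969)]
tag1 [([0.545, 0.333, 0.008], 0.69), ([0.432, 0.162, 0.004], 0.61), ([0.398, 0.069, 0.008], 0.59), ([0.658, 0.379, 0.008], 0.59), ([0.412, 0.356, 0.006], 0.57), ([0.553, 0.166, 0.011], 0.54), ([0.319, 0.232, 0.009], 0.47)]
latch_knob [([0.593, -0.304, 0.192], 0.59)]
cover_flange [([0.593, -0.29, 0.19], 0.78)]
peg1 []
cover_hinge []
```

View pics/top0.png

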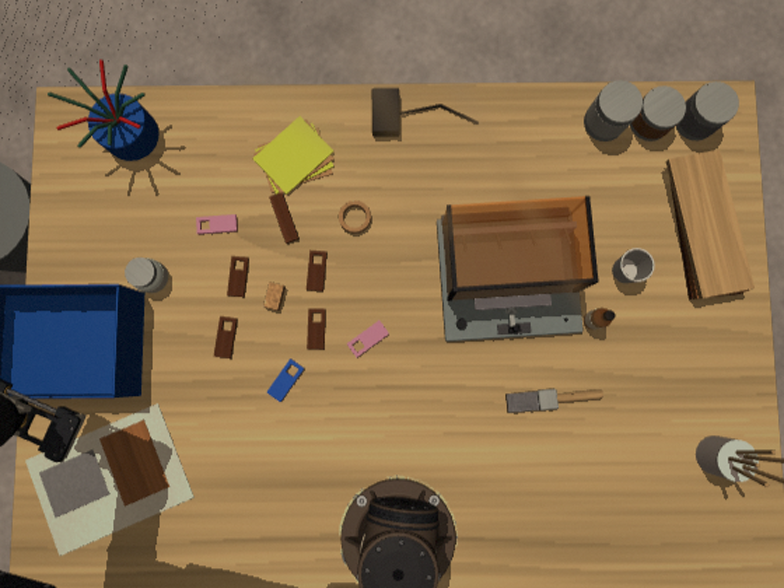

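View pics/scene0.png

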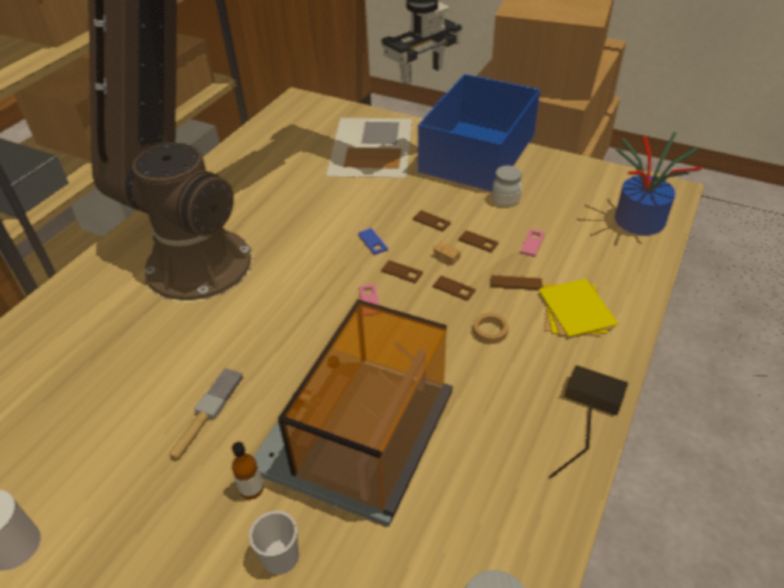

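The four dark tags are at (238,277), (317,270), (226,338) and (317,329) in the enlarged top view. The pink ones at (217,224) and (368,340) and the blue one at (286,380) are look-alikes, and the slotless bar at (284,219) is the offcut. The box knob is near (513,321), with the bottle just right of it at (600,318). First I'll move to look closely at the box.

Call:
{"api": "carry_out", "payload": {"increments": [[0,0,0,0,0,60,0.43],[0,0,0,50,-60,150,0.43],[0,0,5,110,-120,170,0.43],[0,0,10,140,-180,170,0.43],[0,0,15,160,-240,170,0.43],[0,0,23,170,-300,170,0.43],[0,0,23,175,-360,170,0.43],[0,0,23,175,-420,170,0.43],[0,0,23,170,-480,170,0.43],[0,0,23,170,-540,170,0.43],[0,0,23,165,-600,170,0.43],[0,0,23,160,-660,170,0.43],[0,0,23,155,-720,170,0.43],[0,0,23,150,-780,170,0.43],[0,0,23,135,-840,170,0.43],[0,0,23,135,-860,170,0.43],[0,0,23,135,-860,170,0.43]]}}

```text
clock: 3.28
tool_pos: [0.3982, -0.2426, 0.3963]
orientation: [179.9, -0.0, -90.4]
force: [-0.4, 0.6, 0.0]
opening: 0.0499
```

Run:
```python
from h import *
o=ctrl.get_obs(); print(np.round(o['tool_pos'],3),np.round(o['orientation'],1),np.round(o['joint_pos'],1),o['clock'])
w=snap('wrist'); print(np.round(w['hand_eye'],3),np.round(w['intrinsics'],1)); save(w,'w1.png',s=1.4)
for n in ['latch_knob','cover_flange','stain_bottle','mixing_cup','tag1']:
    print(n,[(np.round(r['centre'],3).tolist(),round(r['confidence'],2)) for r in ctrl.search_frame(w,n)])
```

```text
[ 0.398 -0.243  0.396] [179.9  -0.  -90.4] [ -7.   -3.6  -6.7   0.  -87.   96.6] 3.275
[[ 1.    -0.001 -0.001 -0.   ]
 [ 0.001  0.95   0.311 -0.085]
 [ 0.001 -0.311  0.95  -0.157]
 [ 0.     0.     0.     1.   ]] [[355.    0.  279.9]
 [  0.  355.  204.9]
 [  0.    0.    1. ]]
latch_knob [([0.44, -0.238, 0.047], 0.91)]
cover_flange [([0.528, -0.237, 0.192], 0.91)]
stain_bottle [([0.449, -0.408, 0.083], 0.95)]
mixing_cup [([0.527, -0.237, 0.186], 0.66), ([0.552, -0.507, 0.054], 0.58)]
tag1 [([0.412, 0.057, 0.005], 0.97), ([0.42, 0.164, 0.012], 0.6)]
```

View pics/w1.png

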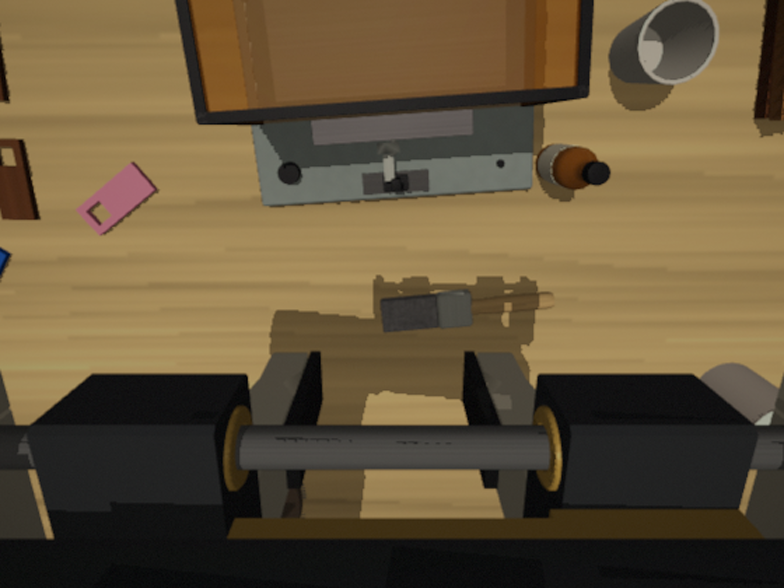

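The wrist view shows the knob at (396,183), the apron front corners at (265,206) and (531,188), and the bottle clear to the right at (575,168).

Run:
```python
from h import *
w=snap('wrist')
a=p2w(w,np.array([[265,206],[531,188]])/1.4,.02); print('apron front corners',a.round(4), np.linalg.norm(a[0]-a[1]))
d=a[0]-a[1]; yaw=np.arctan2(-d[0],d[1]); print('yaw',np.degrees(yaw))
R2=np.array([[np.cos(yaw),-np.sin(yaw)],[np.sin(yaw),np.cos(yaw)]])
c=a.mean(0)[:2]+R2@[.131,0]; print('centre',c)
for r in ctrl.outline_of(w,'latch_knob')[:1]:
    ys,xs=np.nonzero(r['pixels']); print(xs.min(),xs.max(),ys.min(),ys.max(),r['confidence']); k=p2w(w,[[xs.mean(),ys.mean()]],.045)[0]; print('knob',k, R2.T@(k[:2]-c))
f=p2w(w,np.array([[312,120],[472,110],[474,134],[314,145]])/1.4,.036); print('flange box frame',((f[:,:2]-c)@R2).round(4))
t=p2w(w,np.array([[200,121],[588,95]])/1.4,.185); print('cover top front corners',((t[:,:2]-c)@R2).round(4))
```

```text
apron front corners [[ 0.4013 -0.101   0.02  ]
 [ 0.4204 -0.3846  0.02  ]] 0.28426157005098635
yaw 3.851146073752667
centre [ 0.54152996 -0.23402391]
274 294 104 137 0.84
knob [ 0.44048    -0.24152849  0.045     ] [-0.10132582 -0.00070066]
flange box frame [[-0.0477  0.0791]
 [-0.049  -0.0786]
 [-0.0717 -0.0802]
 [-0.0715  0.0799]]
cover top front corners [[-0.0458  0.1352]
 [-0.047  -0.1362]]
```

Call:
{"api": "carry_out", "payload": {"increments": [[0.4,-10,1,0,0,-30,0.43],[0.8,-20,2,10,0,-60,0.43],[1.1,-30,3,20,0,-110,0.43],[1.5,-40,4.1,30,0,-160,0.43],[1.5,-40,4.1,31,0,-210,0.43],[1.5,-40,4.1,31,0,-260,0.43],[1.5,-40,4.1,31,0,-310,0.43],[1.5,-40,4.1,31,0,-340,0.43],[1.5,-40,4.1,31,0,-364,0.43],[1.5,-40,4.1,31,0,-364,0.43],[1.5,-40,4.1,31,0,-364,0.43]]}}

```text
clock: 5.05
tool_pos: [0.4389, -0.2319, 0.0577]
orientation: [-142.3, -0.0, -86.4]
force: [0.3, -1.4, 0.9]
opening: 0.0495
```

Run:
```python
from h import *
o=ctrl.get_obs(); print(np.round(o['tool_pos'],4),np.round(o['orientation'],1),np.round(o['joint_pos'],1),o['clock'],o['force'])
w=snap('wrist');save(w,'w2.png',s=1)
```

```text
[ 0.4389 -0.2319  0.0577] [-142.3   -0.   -86.4] [-31.1   7.9 -35.9 -57.4 -24.3 173.6] 5.05 [ 0.34857598 -1.39575841  0.9255698 ]
```

View pics/w2.png

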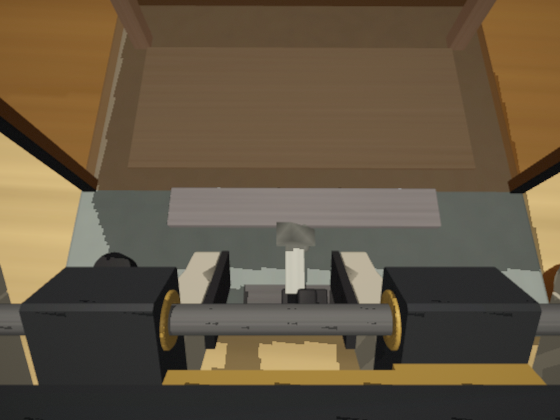

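Call:
{"api": "carry_out", "payload": {"increments": [[-0.4,7,0,-8,-8,0,0.43],[-0.8,13,0,-10,-11,0,0.43],[-0.8,13,0,-10,-11,-14,0.43],[-0.8,13,0,-10,-11,-25,0.43],[-0.8,13,0,-10,-11,-25,0.43]]}}

```text
clock: 5.72
tool_pos: [0.4284, -0.2428, 0.032]
orientation: [-155.4, 0.0, -86.5]
force: [-0.3, 0.3, 0.1]
opening: 0.0502
```

Run:
```python
from h import *
o=ctrl.get_obs(); print(np.round(o['tool_pos'],4),np.round(o['orientation'],1),np.round(o['joint_pos'],1),o['clock'],o['force'])
w=snap('wrist');save(w,'w3.png',s=1)
```

```text
[ 0.4284 -0.2428  0.032 ] [-155.4    0.   -86.5] [-15.5  10.1 -41.  -27.1 -17.4 133.4] 5.725 [-0.25268685  0.34140383  0.09156665]
```

View pics/w3.png

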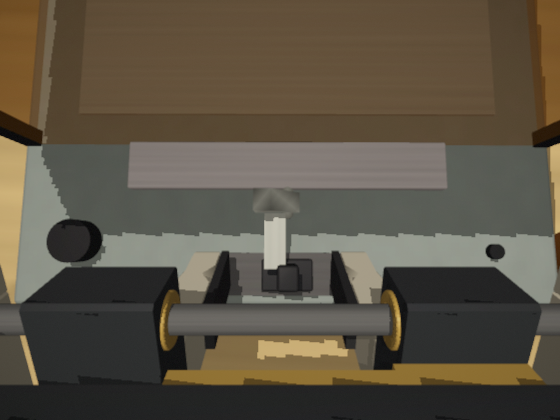

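Call:
{"api": "carry_out", "payload": {"increments": [[0,0,0,-0.7,10,0,0.43],[0,0,0,-1.2,18,0,0.43],[0,0,0,-1.5,22,0,0.43],[0,0,0,-1.7,26,0,0.43],[0,0,0,-2,30,0,0.43],[0,0,0,-2.2,32,0,0.43],[0,0,0,-2.2,32,0,0.43],[0,0,0,-2.2,32,0,0.43],[0,0,0,-2.2,32,0,0.43],[0,0,0,-2.2,32,0,0.43]]}}

```text
clock: 7.02
tool_pos: [0.427, -0.2121, 0.0326]
orientation: [-155.3, -0.1, -86.6]
force: [-1.4, -6.6, 6.6]
opening: 0.0502
```

Run:
```python
from h import *
o=ctrl.get_obs(); print(np.round(o['tool_pos'],4),o['clock'],o['force'])
w=snap('wrist');save(w,'w4.png',s=1)
```

```text
[ 0.427  -0.2121  0.0326] 7.025 [-1.38957538 -6.62623301  6.55611241]
```

View pics/w4.png

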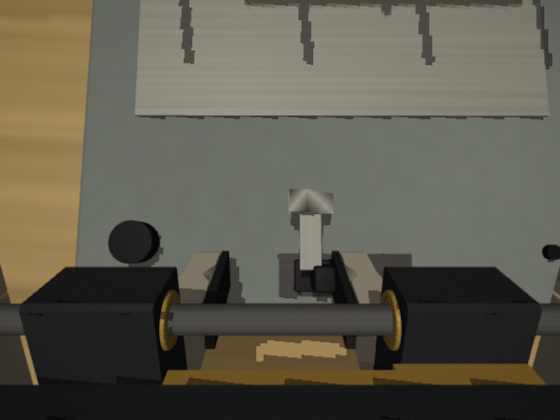

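The cover is gone from the front area: it sprang open. Next I'll back off the latch, check that the hang pose is reachable, and measure the rack.

Call:
{"api": "carry_out", "payload": {"increments": [[0,0,0,0,-16,0,0.43],[0,0,0,0,-16,30,0.43],[0,0,0,0,-18,90,0.43],[0,0,0,20,-40,140,0.43],[0.3,-5,0,50,-80,150,0.43],[0.6,-10,0,80,-110,150,0.43],[0.6,-10,0,106,-119,130,0.43],[0.6,-10,0,106,-119,90,0.43],[0.6,-10,0,106,-119,90,0.43]]}}

```text
clock: 8.2
tool_pos: [0.5302, -0.3291, 0.118]
orientation: [-145.7, 0.3, -86.6]
force: [-0.1, -0.0, 0.5]
opening: 0.05
```

Run:
```python
from h import *
o=ctrl.get_obs(); print(np.round(o['tool_pos'],4),np.round(o['orientation'],1),np.round(o['joint_pos'],1),o['clock'],o['force'])
w=snap('wrist');save(w,'w5.png',s=1)
for n in ['peg1','latch_knob']:
    print(n,[(np.round(r['centre'],3).tolist(),round(r['confidence'],2)) for r in ctrl.search_frame(w,n)])
```

```text
[ 0.5302 -0.3291  0.118 ] [-145.7    0.3  -86.6] [-27.9  12.  -22.8 -36.1 -30.2 148.7] 8.2 [-0.06573764 -0.01018328  0.51929776]
peg1 [([0.595, -0.334, 0.14], 0.96), ([0.587, -0.205, 0.138], 0.75), ([0.59, -0.27, 0.139], 0.64)]
latch_knob [([0.724, -0.231, 0.04], 0.16)]
```

View pics/w5.png

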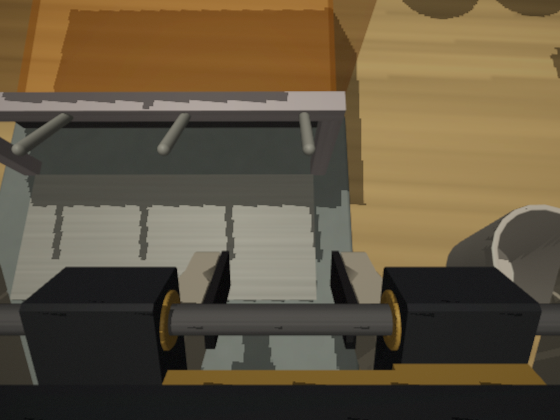

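Pegs 1 to 3 have their tips at (309,149), (163,149) and (18,150). The cup is at right, and the hang pose is comfortably reachable. Now I'll fit the pegs and get fresh tag poses.

```bash
cat >> h.py <<'E'
def tags(p):
    for r in ctrl.outline_of(p,'tag1'):
        if r['confidence']<.3: continue
        m=r['pixels']; col=p['pixels'][m].mean(0)
        for (c,s,a) in rect(p,m,.008):
            L=a if s[0]>s[1] else a+90
            L=(L+90)%180-90
            print('tag conf %.2f c=(%.1f,%.1f) size=%s yaw=%.1f bgr=%s'%(r['confidence'],c[0],c[1],np.round(s),L,col.round()))
E
python3 - <<'E'
from h import *
w=snap('wrist')
tip=p2w(w,[[309,149],[163,149],[18,150]],.144); root=p2w(w,[[305,115],[186,115],[68,117]],.115)
print(tip.round(4),root.round(4))
d=tip[0]-tip[2]; print('spacing',np.linalg.norm(d)/2,'yaw',np.degrees(np.arctan2(d[0],-d[1])))
t=snap('top'); tags(t)
for n in ['peg1','cover_flange','cover_hinge','stain_bottle']:
    print(n,[(np.round(r['centre'],3).tolist(),round(r['confidence'],2)) for r in ctrl.search_frame(t,n)])
E
```

```text
[[ 0.5871 -0.3408  0.144 ]
 [ 0.5829 -0.2707  0.144 ]
 [ 0.5783 -0.2011  0.144 ]] [[ 0.6227 -0.3394  0.115 ]
 [ 0.6186 -0.2696  0.115 ]
 [ 0.6132 -0.2006  0.115 ]]
spacing 0.06996909957041422 yaw 3.6068193469067373
tag conf 0.86 c=(324.0,234.3) size=[37. 85.] yaw=-33.6 bgr=[155.  92.  61.]
tag conf 0.80 c=(414.8,364.1) size=[35. 85.] yaw=-7.9 bgr=[33. 53. 91.]
tag conf 0.76 c=(408.7,61.5) size=[39. 88.] yaw=-53.5 bgr=[139. 135. 201.]
tag conf 0.72 c=(543.1,338.9) size=[35. 83.] yaw=-4.7 bgr=[32. 52. 90.]
tag conf 0.72 c=(658.8,387.4) size=[38. 87.] yaw=-86.0 bgr=[139. 130. 198.]
tag conf 0.59 c=(555.0,172.7) size=[36. 85.] yaw=-0.4 bgr=[34. 55. 93.]
tag conf 0.52 c=(431.9,170.7) size=[36. 84.] yaw=-2.4 bgr=[34. 55. 93.]
peg1 [([0.537, 0.333, 0.007], 0.5)]
cover_flange [([0.722, -0.223, 0.196], 0.61), ([0.431, 0.171, 0.008], 0.36)]
cover_hinge [([0.718, -0.224, 0.199], 0.62)]
stain_bottle [([0.666, 0.245, 0.015], 0.48), ([0.5, 0.26, 0.027], 0.3)]
```

```bash
cat >> h.py <<'E'
def pose(yaw,tilt):
    # tool down w/ jaw yaw, then tilted forward by tilt deg about axis perpendicular (tool points +x box)
    return R.from_euler('z',yaw+90,degrees=True)*R.from_euler('y',-tilt,degrees=True)*R.from_euler('xyz',[180,0,-90],degrees=True)
def go(pos,yaw,tilt):
    o=ctrl.get_obs(); C=R.from_euler('xyz',o['orientation'],degrees=True)
    rv=(pose(yaw,tilt)*C.inv()).as_rotvec(degrees=True)
    print('clock',round(o['clock'],2),'now',np.round(o['tool_pos'],4),'rot',rv.round(1),'shift mm',((np.array(pos)-o['tool_pos'])*1000).round(1),'open',round(o['opening'],4),'F',np.round(o['force'],1))
E
python3 -c "
from h import *
go([.535,.173,.060],-90.4,0)"
```

```text
clock 8.7 now [ 0.5323 -0.3302  0.1227] rot [-0.9 34.7 -3.7] shift mm [  2.7 503.2 -62.7] open 0.0497 F [-0.2 -0.  -0.1]
```

Call:
{"api": "carry_out", "payload": {"increments": [[0,0,0,-40,0,40,0.32],[-0.2,9,-1,-40,30,90,0.32],[-0.4,18,-2,-30,90,110,0.32],[-0.7,27,-3,-20,150,110,0.32],[-0.9,34.7,-3.7,-10,210,100,0.32],[-0.9,34.7,-3.7,0,270,80,0.32],[-0.9,34.7,-3.7,2.7,330,50,0.32],[-0.9,34.7,-3.7,2.7,390,10,0.32],[-0.9,34.7,-3.7,2.7,440,-20,0.32],[-0.9,34.7,-3.7,2.7,480,-50,0.32],[-0.9,34.7,-3.7,2.7,503,-70,0.32],[-0.9,34.7,-3.7,2.7,503,-80,0.32],[-0.9,34.7,-3.7,2.7,503,-80,0.32],[-0.9,34.7,-3.7,2.7,503,-100,0.32],[-0.9,34.7,-3.7,2.7,503,-120,0.32],[-0.9,34.7,-3.7,2.7,503,-120,0.32],[-0.9,34.7,-3.7,2.7,503,-120,0.32]]}}

```text
clock: 10.82
tool_pos: [0.5357, 0.1724, 0.0032]
orientation: [180.0, 0.1, -90.5]
force: [0.7, -0.1, 0.8]
opening: 0.0598
```

Run:
```python
from h import *
go([.535,.173,.0025],-90.4,0)
w=snap('wrist');save(w,'w6.png',s=1)
```

```text
clock 10.82 now [0.5357 0.1724 0.0032] rot [-0.1 -0.   0.1] shift mm [-0.7  0.6 -0.7] open 0.0598 F [ 0.7 -0.1  0.8]
```

View pics/w6.png

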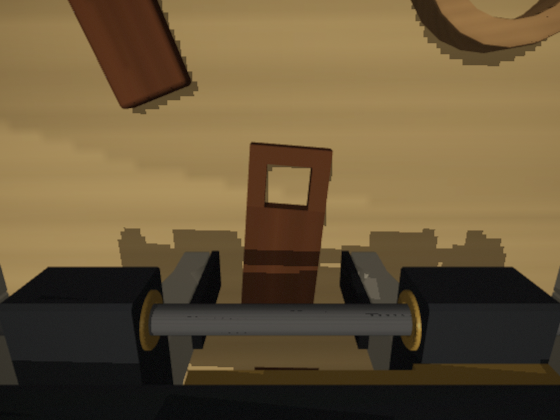

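The dark tag sits between the open fingers, with its slot at (288,186). I'll close on it, lift, and carry it to a point before peg 1.

Call:
{"api": "carry_out", "payload": {"increments": [[0,0,0,0,0,0,1],[0,0,0,0,0,0,1],[0,0,0,0,0,0,1],[0,0,0,0,0,0,1],[0,0,0,0,0,20,1],[0,0,0,0,0,80,1],[0,0,0,-10,-40,140,1],[0.3,-8,1,-20,-95,180,1],[0.6,-16,2,-30,-150,200,1],[0.9,-24,3,-30,-210,210,1],[1.3,-32,4,-30,-270,210,1],[1.3,-35,4,-30,-330,210,1],[1.3,-35,4,-30,-390,210,1],[1.3,-35,4,-30,-450,200,1],[1.3,-35,4,-20,-500,180,1],[1.3,-35,4,-6,-512,150,1],[1.3,-35,4,-6,-512,147,1],[1.3,-35,4,-6,-512,147,1],[1.3,-35,4,-6,-512,147,1]]}}

```text
clock: 13.25
tool_pos: [0.5283, -0.3391, 0.1482]
orientation: [-145.2, 0.3, -86.2]
force: [0.4, 1.3, -0.4]
opening: 0.0358
```

Run:
```python
from h import *
go([.536,-.340,.129],-86.3,35)
w=snap('wrist');save(w,'w7.png',s=1)
```

```text
clock 13.25 now [ 0.5283 -0.3391  0.1482] rot [-0.3 -0.2 -0.1] shift mm [  7.7  -0.9 -19.2] open 0.0358 F [ 0.4  1.3 -0.4]
```

View pics/w7.png

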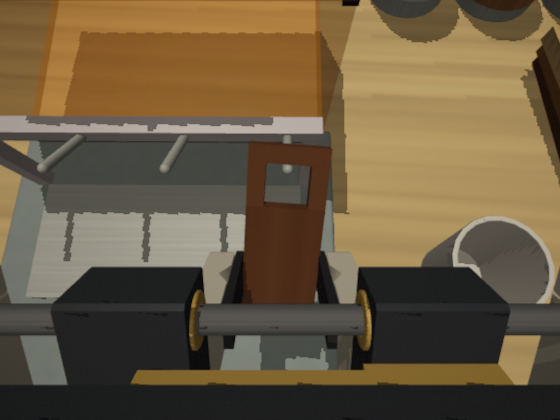

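```bash
cat >> h.py <<'E'
def slotcheck(w,tips_px=None):
    o=ctrl.get_obs(); C=R.from_euler('xyz',o['orientation'],degrees=True).as_matrix(); P=np.array(o['tool_pos'])
    S=P-.045*C[:,1]-.001*C[:,2]
    print('slot world',S.round(4),'px',w2p(w,S).round(0))
    return S
E
python3 - <<'E'
from h import *
w=snap('wrist'); slotcheck(w)
print(p2w(w,[[288,170],[164,170],[42,170]],.144).round(4), p2w(w,[[287,137],[186,137],[82,137]],.115).round(4))
r=ctrl.outline_of(w,'peg1'); print([(q['confidence'],np.argwhere(q['pixels']).mean(0).round()[::-1]) for q in r])
E
```

```text
slot world [ 0.565 -0.336  0.176] px [[280. 178.]]
[[ 0.5824 -0.3391  0.144 ]
 [ 0.5781 -0.2708  0.144 ]
 [ 0.5737 -0.2032  0.144 ]] [[ 0.6177 -0.3368  0.115 ]
 [ 0.6135 -0.2704  0.115 ]
 [ 0.6091 -0.2016  0.115 ]]
[(0.82, array([ 61., 154.])), (0.69, array([174., 155.])), (0.56, array([287., 159.])), (0.48, array([172.,  57.]))]
```

Call:
{"api": "carry_out", "payload": {"increments": [[0,0,0,5,0,-10,1],[0,0,0,10,0,-20,1],[0,0,0,10,0,-20,1],[0,0,0,15,0.3,-24,1],[0,0,0,20,0.6,-28.5,1],[0,0,0,25,1,-32.5,1],[0,0,0,29,1.2,-36,1],[0,0,0,29,1.2,-36,1]]}}

```text
clock: 14.4
tool_pos: [0.5579, -0.3379, 0.1122]
orientation: [-145.1, 0.3, -86.2]
force: [-0.7, -0.5, 1.2]
opening: 0.0357
```

Run:
```python
from h import *
go([.5,-.340,.129],-86.3,35)
w=snap('wrist');save(w,'w8.png',(140,60,440,320),2)
```

```text
clock 14.4 now [ 0.5579 -0.3379  0.1122] rot [-0.3 -0.1 -0.1] shift mm [-57.9  -2.1  16.8] open 0.0357 F [-0.7 -0.5  1.2]
```

View pics/w8.png

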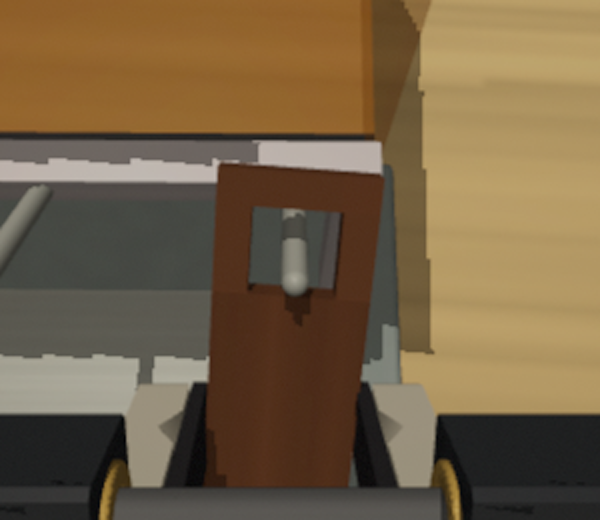

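The peg tip passes through the slot at (295,285) in the crop. I'll slide further, release, back off and check.

Call:
{"api": "carry_out", "payload": {"increments": [[0,0,0,5,0.3,-4,1],[0,0,0,10,0.6,-8,1],[0,0,0,14,0.9,-12,1],[0,0,0,14,0.9,-13,1],[0,0,0,14,0.9,-13,0.4],[0,0,0,14,0.9,-13,0.4],[0,0,0,14,0.9,-13,0.4],[0,0,0,14,0.9,-13,0.4],[0,0,0,4,0.5,2,0.4],[0,0,0,-16,0,30,0.4],[0,0,0,-40,0,65,0.4],[0,0,0,-40,0,75,0.4],[0,0,0,-40,0,75,0.4]]}}

```text
clock: 16.08
tool_pos: [0.518, -0.3383, 0.1894]
orientation: [-145.0, 0.2, -86.2]
force: [0.7, 0.7, -0.2]
opening: 0.0526
```

Run:
```python
from h import *
w=snap('wrist');save(w,'w9.png',s=1)
t=snap('top'); tags(t)
go([.410,.1725,.003],-92.4,0)
```

```text
tag conf 0.82 c=(544.2,339.2) size=[39. 87.] yaw=-5.4 bgr=[36. 57. 94.]
tag conf 0.73 c=(414.6,363.0) size=[38. 86.] yaw=-8.2 bgr=[34. 55. 91.]
tag conf 0.67 c=(659.3,388.6) size=[40. 85.] yaw=-88.8 bgr=[136. 131. 197.]
tag conf 0.63 c=(431.8,170.7) size=[36. 84.] yaw=-2.1 bgr=[35. 57. 95.]
tag conf 0.59 c=(410.7,60.2) size=[40. 89.] yaw=-56.6 bgr=[140. 135. 202.]
tag conf 0.44 c=(632.2,-355.2) size=[27. 63.] yaw=-59.5 bgr=[33. 45. 65.]
clock 16.23 now [ 0.5177 -0.3377  0.1865] rot [-0.8 34.8 -5.9] shift mm [-107.7  510.2 -183.5] open 0.0525 F [-0.6  0.8 -0.4]
```

View pics/w9.png

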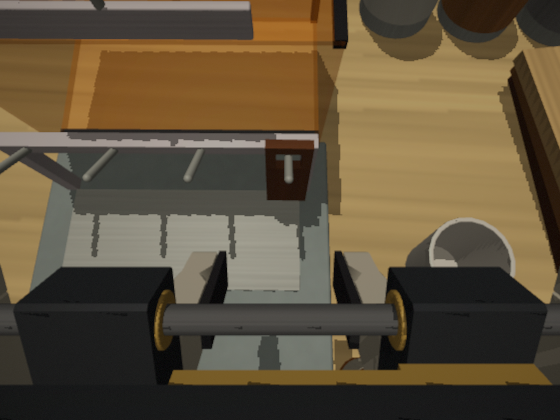

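Tag 1 hangs on peg 1, seen at (289,165). Next is the dark tag at (432,171) mm, with a hover look first to refine its pose.

Call:
{"api": "carry_out", "payload": {"increments": [[0,0,0,-40,20,40,0.32],[-0.2,9,-1.5,-60,75,70,0.32],[-0.4,18,-3,-70,130,70,0.32],[-0.6,27,-4.5,-80,190,70,0.32],[-0.8,34.8,-5.9,-90,250,60,0.32],[-0.8,34.8,-5.9,-100,310,40,0.32],[-0.8,34.8,-5.9,-107,370,10,0.32],[-0.8,34.8,-5.9,-107,430,-20,0.32],[-0.8,34.8,-5.9,-107,480,-60,0.32],[-0.8,34.8,-5.9,-107,509,-84,0.32],[-0.8,34.8,-5.9,-107,509,-84,0.32],[-0.8,34.8,-5.9,-107,509,-84,0.32],[-0.8,34.8,-5.9,-107,509,-84,0.32]]}}

```text
clock: 17.85
tool_pos: [0.4109, 0.1704, 0.1038]
orientation: [-179.9, -0.1, -92.3]
force: [-0.2, 0.2, -0.3]
opening: 0.0595
```

Run:
```python
from h import *
go([.410,.1715,.003],-92.2,0)
w=snap('wrist');tags(w)
for r in ctrl.search_frame(w,'slot1'): print(np.round(r['centre'],4),r['confidence'])
```

```text
clock 17.85 now [0.4109 0.1704 0.1038] rot [0.1 0.1 0.1] shift mm [  -0.9    1.1 -100.8] open 0.0595 F [-0.2  0.2 -0.3]
tag conf 0.80 c=(413.6,360.5) size=[41. 88.] yaw=-8.0 bgr=[20. 37. 64.]
tag conf 0.78 c=(527.6,335.9) size=[37. 58.] yaw=-5.7 bgr=[18. 33. 60.]
tag conf 0.75 c=(429.6,171.3) size=[36. 86.] yaw=-1.7 bgr=[23. 41. 72.]
tag conf 0.61 c=(408.8,63.5) size=[40. 85.] yaw=-54.1 bgr=[ 94.  84. 143.]
tag conf 0.60 c=(289.5,240.3) size=[ 9. 26.] yaw=-40.7 bgr=[74. 39. 18.]
tag conf 0.60 c=(347.4,209.8) size=[27. 37.] yaw=-8.7 bgr=[74. 39. 18.]
[0.4277 0.1718 0.0113] 0.97
[0.4126 0.3618 0.0079] 0.8
[0.3434 0.2093 0.004 ] 0.71
[0.413  0.0626 0.0073] 0.64
[0.5262 0.3322 0.0053] 0.62
```

Call:
{"api": "carry_out", "payload": {"increments": [[0,0,0.5,-1,1.5,-40,0.32],[0,0,0.5,-1,1.5,-75,0.32],[0,0,0.5,-1,1.5,-101,0.32],[0,0,0.5,-1,1.5,-101,0.32],[0,0,0.5,-1,1.5,-101,0.32],[0,0,0.5,-1,1.5,-101,1],[0,0,0.5,-1,1.5,-101,1],[0,0,0.5,-1,1.5,-101,1],[0,0,0.5,-1,1.5,-101,1],[0,0,0.5,-1,1.5,-80,1],[0,0,0.5,-1,1.5,-30,1],[0,0,0.5,-1,1.5,0,1]]}}

```text
clock: 19.5
tool_pos: [0.4101, 0.1728, 0.1056]
orientation: [-179.8, 0.0, -91.8]
force: [0.4, 0.2, -1.0]
opening: 0.0358
```

Call:
{"api": "carry_out", "payload": {"increments": [[0.4,-8,1.3,5,-30,50,1],[0.9,-16,2.7,20,-85,90,1],[1.3,-24,4,40,-140,110,1],[1.7,-32,5.3,50,-200,110,1],[1.9,-35,5.9,60,-260,110,1],[1.9,-35,5.9,70,-320,110,1],[1.9,-35,5.9,80,-380,100,1],[1.9,-35,5.9,100,-430,70,1],[1.9,-35,5.9,111,-445,44,1],[1.9,-35,5.9,111,-445,44,1],[1.9,-35,5.9,111,-445,44,1],[1.9,-35,5.9,111,-445,44,1]]}}

```text
clock: 21.0
tool_pos: [0.5203, -0.274, 0.1459]
orientation: [-145.0, 1.1, -85.6]
force: [-0.7, -0.6, -0.3]
opening: 0.0354
```

```bash
cat >> h.py <<'E'
def held(tool_z=-.001):
    """hole of held tag vs peg tips in wrist view"""
    go([0,0,0],-86.3,35); w=snap('wrist'); slotcheck(w)
    ms=[r for r in ctrl.outline_of(w,'tag1') if r['confidence']>.3]
    for r in ms:
        m=r['pixels'].astype(np.uint8); ys,xs=np.nonzero(m)
        if ys.max()<215 or abs(xs.mean()-280)>50: continue
        cs,h=cv2.findContours(m,cv2.RETR_CCOMP,cv2.CHAIN_APPROX_NONE)
        for c,q in zip(cs,h[0]):
            if cv2.contourArea(c)>60: print('hole' if q[3]>=0 else 'outer',np.round(cv2.minAreaRect(c),1) if False else cv2.boundingRect(c))
        top=ys.min(); print('tag row top',top,[(y,xs[ys==y].min(),xs[ys==y].max()) for y in (top+8,top+30,top+70,top+100) if (ys==y).any()])
    for r in ctrl.outline_of(w,'peg1'):
        q=np.argwhere(r['pixels'])[:,::-1]; b=q[q[:,1]>=q[:,1].max()-3].mean(0); a=q[q[:,1]<=q[:,1].min()+3].mean(0)
        print('peg',round(r['confidence'],2),'low end px',b.round(),'world@.144',p2w(w,b-[0,2],.144).round(4),'top end',a.round())
    return w
E
python3 - <<'E'
from h import *
w=held(); save(w,'w10.png')
E
```

```text
clock 21.0 now [ 0.5203 -0.274   0.1459] rot [-1.1 -0.1 -0.7] shift mm [-520.3  274.  -145.9] open 0.0354 F [-0.7 -0.6 -0.3]
slot world [ 0.5563 -0.2707  0.1733] px [[278. 179.]]
outer (239, 141, 85, 162)
hole (257, 162, 46, 40)
tag row top 141 [(np.int64(149), np.int64(239), np.int64(323)), (np.int64(171), np.int64(240), np.int64(320)), (np.int64(211), np.int64(241), np.int64(320)), (np.int64(241), np.int64(242), np.int64(318))]
peg 0.83 low end px [161. 162.] world@.144 [[ 0.5742 -0.2038  0.144 ]] top end [181. 129.]
peg 0.69 low end px [ 41. 160.] world@.144 [[ 0.5708 -0.1366  0.144 ]] top end [ 78. 128.]
peg 0.62 low end px [408. 164.] world@.144 [[ 0.5818 -0.3385  0.144 ]] top end [392. 136.]
peg 0.42 low end px [284. 164.] world@.144 [[ 0.5775 -0.2712  0.144 ]] top end [285. 129.]
```

Call:
{"api": "carry_out", "payload": {"increments": [[0,0,0,6,0,-9,1],[0,0,0,11,0,-18,1],[0,0,0,11,0,-18,1],[0,0,0,16,0.3,-22,1],[0,0,0,21,0.6,-26.5,1],[0,0,0,26,1,-31,1],[0,0,0,31,1.3,-35,1],[0,0,0,36,1.6,-39,1],[0,0,0,41,2,-43,1],[0,0,0,41,2,-43,1],[0,0,0,41,2,-43,1]]}}

```text
clock: 22.52
tool_pos: [0.5617, -0.2705, 0.1047]
orientation: [-144.9, 1.0, -85.4]
force: [0.8, 0.1, 0.3]
opening: 0.0352
```

Run:
```python
from h import *
w=held(); save(w,'w11.png',(140,60,440,320),2)
```

```text
clock 22.52 now [ 0.5617 -0.2705  0.1047] rot [-1.1  0.  -0.9] shift mm [-561.7  270.5 -104.7] open 0.0352 F [0.8 0.1 0.3]
slot world [ 0.5979 -0.2682  0.1316] px [[281. 179.]]
outer (239, 142, 84, 161)
hole (257, 161, 46, 60)
tag row top 142 [(np.int64(150), np.int64(239), np.int64(322)), (np.int64(172), np.int64(240), np.int64(320)), (np.int64(212), np.int64(241), np.int64(319)), (np.int64(242), np.int64(242), np.int64(317))]
peg 0.93 low end px [284. 217.] world@.144 [[ 0.5777 -0.2713  0.144 ]] top end [285. 165.]
peg 0.8 low end px [118. 215.] world@.144 [[ 0.5736 -0.2041  0.144 ]] top end [153. 161.]
peg 0.79 low end px [  2. 183.] world@.144 [[ 0.5838 -0.152   0.144 ]] top end [ 22. 158.]
peg 0.75 low end px [452. 219.] world@.144 [[ 0.5818 -0.3381  0.144 ]] top end [426. 174.]
```

Call:
{"api": "carry_out", "payload": {"increments": [[0,0,0,0,0,0,0.4],[0,0,0,0,0,0,0.4],[0,0,0,0,0,0,0.4],[0,0,0,0,0,0,0.4],[0,0,0,-10,0,15,0.4],[0,0,0,-30,0,43,0.4],[0,0,0,-54,0,78,0.4],[0,0,0,-54,0,88,0.4],[0,0,0,-54,0,88,0.4]]}}

```text
clock: 23.8
tool_pos: [0.508, -0.2707, 0.1943]
orientation: [-144.7, 1.0, -85.4]
force: [-0.0, 0.6, -0.5]
opening: 0.0526
```

Run:
```python
from h import *
go([.522,.341,.103],-95.4,0)
w=snap('wrist'); save(w,'w12.png')
r=ctrl.outline_of(w,'tag1')
for q in r:
    ys,xs=np.nonzero(q['pixels']); print('tag',round(q['confidence'],2),xs.min(),xs.max(),ys.min(),ys.max())
t=snap('top'); tags(t)
```

```text
clock 23.8 now [ 0.508  -0.2707  0.1943] rot [-0.7 35.3 -9.4] shift mm [ 14.  611.7 -91.3] open 0.0526 F [-0.   0.6 -0.5]
tag 0.63 341 408 136 197
tag 0.59 263 311 135 197
tag conf 0.83 c=(413.3,363.0) size=[36. 81.] yaw=-8.3 bgr=[32. 51. 89.]
tag conf 0.77 c=(544.6,339.1) size=[38. 87.] yaw=-6.5 bgr=[36. 58. 95.]
tag conf 0.69 c=(622.9,-285.6) size=[46. 40.] yaw=89.5 bgr=[36. 48. 65.]
tag conf 0.65 c=(409.9,58.4) size=[37. 80.] yaw=-53.4 bgr=[147. 136. 207.]
tag conf 0.64 c=(324.2,233.1) size=[40. 89.] yaw=-33.5 bgr=[151.  96.  70.]
tag conf 0.42 c=(629.5,-357.0) size=[32. 60.] yaw=-41.5 bgr=[37. 49. 68.]
```

Both tags hang on pegs 1 and 2, at (375,167) and (287,166). Next is tag C at (544,339) mm.

Call:
{"api": "carry_out", "payload": {"increments": [[0,0,0,-30,30,40,0.32],[-0.2,9,-2.4,-30,90,70,0.32],[-0.4,18,-4.8,-25,150,70,0.32],[-0.6,27,-7,-20,210,70,0.32],[-0.7,35.3,-9.4,-15,270,60,0.32],[-0.7,35.3,-9.4,-10,330,40,0.32],[-0.7,35.3,-9.4,-5,390,20,0.32],[-0.7,35.3,-9.4,0,450,0,0.32],[-0.7,35.3,-9.4,10,510,-30,0.32],[-0.7,35.3,-9.4,14,570,-60,0.32],[-0.7,35.3,-9.4,14,612,-91,0.32],[-0.7,35.3,-9.4,14,612,-91,0.32],[-0.7,35.3,-9.4,14,612,-91,0.32],[-0.7,35.3,-9.4,14,612,-91,0.32]]}}

```text
clock: 25.75
tool_pos: [0.5214, 0.3412, 0.1003]
orientation: [179.8, -0.1, -95.4]
force: [-0.2, 0.2, -0.9]
opening: 0.0596
```

Run:
```python
from h import *
go([.522,.341,.003],-95.4,0)
w=snap('wrist');tags(w)
```

```text
clock 25.75 now [0.5214 0.3412 0.1003] rot [ 0.1 -0.2  0. ] shift mm [  0.6  -0.2 -97.3] open 0.0596 F [-0.2  0.2 -0.9]
tag conf 0.66 c=(393.0,367.1) size=[37. 36.] yaw=84.5 bgr=[20. 36. 63.]
tag conf 0.66 c=(451.5,358.3) size=[35. 18.] yaw=84.5 bgr=[20. 36. 63.]
tag conf 0.57 c=(543.3,340.1) size=[36. 85.] yaw=-5.4 bgr=[23. 41. 71.]
tag conf 0.57 c=(647.5,388.6) size=[89. 31.] yaw=84.5 bgr=[114. 104. 151.]
```

Call:
{"api": "carry_out", "payload": {"increments": [[0,0,0,2,0.8,-40,0.32],[0,0,0,2,0.8,-75,0.32],[0,0,0,2,0.8,-97,0.32],[0,0,0,2,0.8,-97,0.32],[0,0,0,2,0.8,-97,0.32],[0,0,0,2,0.8,-97,1],[0,0,0,2,0.8,-97,1],[0,0,0,2,0.8,-97,1],[0,0,0,2,0.8,-97,1],[0,0,0,2,0.8,-77,1],[0,0,0,2,0.8,-30,1],[0,0,0,2,0.8,0,1]]}}

```text
clock: 27.35
tool_pos: [0.5242, 0.3427, 0.1035]
orientation: [179.9, 0.1, -95.5]
force: [0.9, 0.4, -0.5]
opening: 0.0351
```

Call:
{"api": "carry_out", "payload": {"increments": [[0.6,-8,2,-5,-30,50,1],[1.3,-16,4,-20,-85,90,1],[1.9,-24,6,-25,-140,110,1],[2.5,-32,8,-25,-200,110,1],[2.8,-34.9,8.8,-25,-260,110,1],[2.8,-34.9,8.8,-25,-320,110,1],[2.8,-34.9,8.8,-25,-380,110,1],[2.8,-34.9,8.8,-25,-440,110,1],[2.8,-34.9,8.8,-25,-500,100,1],[2.8,-34.9,8.8,-15,-540,70,1],[2.8,-34.9,8.8,-6.5,-548.5,46,1],[2.8,-34.9,8.8,-6.5,-548.5,46,1],[2.8,-34.9,8.8,-6.5,-548.5,46,1],[2.8,-34.9,8.8,-6.5,-548.5,46,1]]}}

```text
clock: 29.1
tool_pos: [0.5169, -0.2072, 0.1468]
orientation: [-145.4, 3.2, -85.5]
force: [0.5, -0.4, -0.5]
opening: 0.0349
```

Run:
```python
from h import *
w=held(); save(w,'w13.png')
```

```text
clock 29.1 now [ 0.5169 -0.2072  0.1468] rot [-3.2 -0.6 -0.8] shift mm [-516.9  207.2 -146.8] open 0.0349 F [ 0.5 -0.4 -0.5]
slot world [ 0.5533 -0.2052  0.1737] px [[279. 179.]]
outer (239, 142, 83, 161)
hole (258, 162, 45, 40)
tag row top 142 [(np.int64(150), np.int64(239), np.int64(321)), (np.int64(172), np.int64(240), np.int64(321)), (np.int64(212), np.int64(242), np.int64(318)), (np.int64(242), np.int64(242), np.int64(317))]
outer (311, 356, 27, 15)
tag row top 356 [(np.int64(364), np.int64(311), np.int64(337))]
peg 0.91 low end px [162. 164.] world@.144 [[ 0.5706 -0.1362  0.144 ]] top end [182. 131.]
peg 0.9 low end px [538. 163.] world@.144 [[ 0.5817 -0.3375  0.144 ]] top end [507. 135.]
peg 0.71 low end px [407. 163.] world@.144 [[ 0.5782 -0.2705  0.144 ]] top end [393. 135.]
peg 0.52 low end px [282. 164.] world@.144 [[ 0.574  -0.2036  0.144 ]] top end [285. 130.]
```

Call:
{"api": "carry_out", "payload": {"increments": [[-1.6,-0.3,-0.4,5,0,-9,1],[-3.2,-0.6,-0.8,10.5,0.5,-18.5,1],[-3.2,-0.6,-0.8,10.5,0.5,-18.5,1],[-3.2,-0.6,-0.8,15.5,0.8,-22.5,1],[-3.2,-0.6,-0.8,20.5,1.2,-27,1],[-3.2,-0.6,-0.8,25.5,1.5,-31.5,1],[-3.2,-0.6,-0.8,30.5,1.9,-35.5,1],[-3.2,-0.6,-0.8,35.5,2.2,-39.5,1],[-3.2,-0.6,-0.8,40.5,2.6,-44,1],[-3.2,-0.6,-0.8,40.5,2.6,-44,1],[-3.2,-0.6,-0.8,40.5,2.6,-44,1]]}}

```text
clock: 30.62
tool_pos: [0.5577, -0.2036, 0.1036]
orientation: [-144.9, -0.0, -86.2]
force: [0.1, 0.5, 0.2]
opening: 0.0347
```

Run:
```python
from h import *
w=held(); save(w,'w14.png',(140,60,440,320),2)
```

```text
clock 30.62 now [ 0.5577 -0.2036  0.1036] rot [ 0.   0.1 -0.1] shift mm [-557.7  203.6 -103.6] open 0.0347 F [0.1 0.5 0.2]
slot world [ 0.5938 -0.2012  0.1304] px [[281. 179.]]
outer (239, 141, 83, 163)
hole (258, 162, 44, 57)
tag row top 141 [(np.int64(149), np.int64(239), np.int64(321)), (np.int64(171), np.int64(239), np.int64(320)), (np.int64(211), np.int64(241), np.int64(318)), (np.int64(241), np.int64(242), np.int64(317))]
peg 0.87 low end px [114. 214.] world@.144 [[ 0.5701 -0.1363  0.144 ]] top end [148. 160.]
peg 0.73 low end px [451. 218.] world@.144 [[ 0.5773 -0.2704  0.144 ]] top end [422. 172.]
peg 0.73 low end px [283. 215.] world@.144 [[ 0.5741 -0.2034  0.144 ]] top end [283. 165.]
peg 0.62 low end px [385. 229.] world@.144 [[ 0.5711 -0.2438  0.144 ]] top end [425. 147.]
peg 0.61 low end px [557. 176.] world@.144 [[ 0.5983 -0.3153  0.144 ]] top end [556. 173.]
```

Call:
{"api": "carry_out", "payload": {"increments": [[0,0,0,0,0,0,0.4],[0,0,0,0,0,0,0.4],[0,0,0,0,0,0,0.4],[0,0,0,0,0,0,0.4],[0,0,0,-10,0,15,0.4],[0,0,0,-30,0,43,0.4],[0,0,0,-54,0,78,0.4],[0,0,0,-54,0,88,0.4],[0,0,0,-54,0,88,0.4]]}}

```text
clock: 31.9
tool_pos: [0.5044, -0.2036, 0.1927]
orientation: [-144.8, -0.1, -86.2]
force: [-0.2, -0.0, -0.8]
opening: 0.0524
```

Run:
```python
from h import *
t=snap('top'); tags(t)
w=snap('wrist'); save(w,'w15.png')
r=ctrl.outline_of(w,'tag1')
for q in r:
    ys,xs=np.nonzero(q['pixels']); print('tag',round(q['confidence'],2),xs.min(),xs.max(),ys.min(),ys.max())
go([.393,.364,.103],-98.2,0)
```

```text
tag conf 0.76 c=(658.9,388.5) size=[91. 40.] yaw=89.5 bgr=[133. 129. 194.]
tag conf 0.73 c=(631.5,-357.7) size=[33. 64.] yaw=-42.1 bgr=[46. 58. 77.]
tag conf 0.67 c=(620.4,-213.4) size=[46. 40.] yaw=89.5 bgr=[41. 52. 69.]
tag conf 0.64 c=(323.4,234.7) size=[39. 85.] yaw=-33.5 bgr=[152.  92.  62.]
tag conf 0.60 c=(412.3,363.8) size=[37. 82.] yaw=-7.0 bgr=[31. 51. 88.]
tag conf 0.48 c=(408.2,61.8) size=[37. 84.] yaw=-54.7 bgr=[141. 134. 202.]
tag conf 0.43 c=(624.4,-285.7) size=[46. 37.] yaw=89.5 bgr=[34. 45. 64.]
tag 0.77 408 496 134 195
tag 0.77 261 309 131 195
tag 0.71 339 399 133 195
tag 0.47 533 559 234 287
clock 32.1 now [ 0.5037 -0.2036  0.1903] rot [  1.3  35.  -11.6] shift mm [-110.7  567.6  -87.3] open 0.0523 F [0.2 1.4 0.5]
```

Three tags hang, and the last one is at (413,363) mm.

Call:
{"api": "carry_out", "payload": {"increments": [[0,0,0,-40,20,40,0.32],[0.3,9,-3,-60,75,70,0.32],[0.6,18,-6,-70,130,70,0.32],[1,27,-9,-80,190,70,0.32],[1.3,35,-11.6,-85,250,60,0.32],[1.3,35,-11.6,-90,310,40,0.32],[1.3,35,-11.6,-95,370,20,0.32],[1.3,35,-11.6,-100,430,0,0.32],[1.3,35,-11.6,-105,490,-30,0.32],[1.3,35,-11.6,-110,545,-60,0.32],[1.3,35,-11.6,-110,567,-87,0.32],[1.3,35,-11.6,-110,567,-87,0.32],[1.3,35,-11.6,-110,567,-87,0.32],[1.3,35,-11.6,-110,567,-87,0.32]]}}

```text
clock: 33.85
tool_pos: [0.3942, 0.3629, 0.1053]
orientation: [-179.9, -0.0, -98.2]
force: [-0.3, 0.3, 0.1]
opening: 0.0598
```

Run:
```python
from h import *
go([.393,.364,.003],-98,0)
w=snap('wrist');tags(w)
```

```text
clock 33.85 now [0.3942 0.3629 0.1053] rot [0.  0.1 0.2] shift mm [  -1.2    1.1 -102.3] open 0.0598 F [-0.3  0.3  0.1]
tag conf 0.80 c=(339.1,227.4) size=[42. 49.] yaw=-34.3 bgr=[94. 51. 25.]
tag conf 0.70 c=(412.8,364.0) size=[36. 86.] yaw=-8.1 bgr=[22. 40. 69.]
```

Call:
{"api": "carry_out", "payload": {"increments": [[0,0,0,-1,4,-40,0.32],[0,0,0,-1,4,-75,0.32],[0,0,0,-1,4,-102,0.32],[0,0,0,-1,4,-102,0.32],[0,0,0,-1,4,-102,0.32],[0,0,0,-1,4,-102,1],[0,0,0,-1,4,-102,1],[0,0,0,-1,4,-102,1],[0,0,0,-1,4,-102,1],[0,0,0,-1,4,-82,1],[0,0,0,-1,4,-30,1],[0,0,0,-1,4,0,1]]}}

```text
clock: 35.45
tool_pos: [0.3932, 0.368, 0.1068]
orientation: [-179.8, 0.0, -98.1]
force: [-0.4, 0.4, -0.6]
opening: 0.0354
```

Call:
{"api": "carry_out", "payload": {"increments": [[-0.3,-8,2.7,5,-30,50,1],[-0.6,-16,5.4,25,-80,90,1],[-1,-24,8,50,-130,110,1],[-1.3,-32,10.6,70,-185,110,1],[-1.4,-35,11.7,80,-245,110,1],[-1.4,-35,11.7,90,-300,110,1],[-1.4,-35,11.7,95,-360,110,1],[-1.4,-35,11.7,100,-420,110,1],[-1.4,-35,11.7,105,-475,90,1],[-1.4,-35,11.7,115,-500,60,1],[-1.4,-35,11.7,120,-506,42,1],[-1.4,-35,11.7,120,-506,42,1],[-1.4,-35,11.7,120,-506,42,1],[-1.4,-35,11.7,120,-506,42,1]]}}

```text
clock: 37.2
tool_pos: [0.5134, -0.1406, 0.1497]
orientation: [-144.9, 0.1, -85.8]
force: [-0.2, -0.3, 0.0]
opening: 0.0352
```

Run:
```python
from h import *
w=held(); save(w,'w16.png')
```

```text
clock 37.2 now [ 0.5134 -0.1406  0.1497] rot [-0.1  0.1 -0.5] shift mm [-513.4  140.6 -149.7] open 0.0352 F [-0.2 -0.3  0. ]
slot world [ 0.5495 -0.138   0.1763] px [[281. 179.]]
outer (239, 139, 85, 165)
hole (258, 160, 45, 40)
tag row top 139 [(np.int64(147), np.int64(239), np.int64(322)), (np.int64(169), np.int64(240), np.int64(321)), (np.int64(209), np.int64(240), np.int64(319)), (np.int64(239), np.int64(241), np.int64(317))]
peg 0.73 low end px [521. 170.] world@.144 [[ 0.5778 -0.2694  0.144 ]] top end [491. 142.]
peg 0.58 low end px [278. 167.] world@.144 [[ 0.5702 -0.1353  0.144 ]] top end [279. 134.]
peg 0.56 low end px [400. 168.] world@.144 [[ 0.5742 -0.2026  0.144 ]] top end [385. 140.]
peg 0.33 low end px [446. 194.] world@.144 [[ 0.5606 -0.2273  0.144 ]] top end [494. 124.]
peg 0.26 low end px [527. 194.] world@.144 [[ 0.5638 -0.2709  0.144 ]] top end [558. 143.]
```

Call:
{"api": "carry_out", "payload": {"increments": [[0,0,0,5,1,-11,1],[0,0,-0.5,10,1.5,-22,1],[0,0,-0.5,10,1.5,-22,1],[0,0,-0.5,15,2,-26,1],[0,0,-0.5,20,2.4,-30.5,1],[0,0,-0.5,25,2.8,-35,1],[0,0,-0.5,30,3.2,-39,1],[0,0,-0.5,35,3.6,-43,1],[0,0,-0.5,40,4,-47,1],[0,0,-0.5,40,4,-47,1],[0,0,-0.5,40,4,-47,1]]}}

```text
clock: 38.72
tool_pos: [0.5262, -0.1326, 0.1352]
orientation: [-147.6, 0.4, -86.3]
force: [-0.6, 0.1, -0.9]
opening: 0.0355
```

Run:
```python
from h import *
w=held(); save(w,'w17.png',(140,60,440,320),2)
```

```text
clock 38.73 now [ 0.5262 -0.1326  0.1352] rot [-0.2 -2.6 -0.1] shift mm [-526.2  132.6 -135.2] open 0.0355 F [-0.6  0.1 -0.9]
slot world [ 0.5636 -0.1303  0.1602] px [[281. 179.]]
outer (239, 139, 83, 164)
hole (257, 160, 47, 41)
tag row top 139 [(np.int64(147), np.int64(240), np.int64(321)), (np.int64(169), np.int64(241), np.int64(321)), (np.int64(209), np.int64(241), np.int64(318)), (np.int64(239), np.int64(242), np.int64(317))]
peg 0.6 low end px [557. 180.] world@.144 [[ 0.5781 -0.2671  0.144 ]] top end [523. 145.]
peg 0.6 low end px [292. 181.] world@.144 [[ 0.5693 -0.1357  0.144 ]] top end [290. 137.]
peg 0.58 low end px [426. 180.] world@.144 [[ 0.5739 -0.2025  0.144 ]] top end [407. 145.]
```

Run:
```python
from h import *
o=ctrl.get_obs(); print(np.round(o['joint_pos'],1),np.round(o['tool_pos'],4),np.round(o['orientation'],1),o['qvel'])
```

```text
[  4.5  -0.8 -58.2  25.8  -0.2  63.4] [ 0.5262 -0.1326  0.1353] [-147.6    0.4  -86.3] [-0.01774295 -0.03940385  0.1326633  -0.09642084  0.03813609 -0.06402623]
```

Near peg 4 the arm plane lines up with the tool and joint 5 runs into its limit at 35° tilt. The tag is still in front of the tip, so I'll back out and use a steeper tool at 25° tilt.

Call:
{"api": "carry_out", "payload": {"increments": [[0,0,0,-8,-2,15,1],[-0.2,3.7,0,-16,-6.5,23,1],[-0.5,7.4,0,-16,-6.5,23,1],[-0.5,7.4,0,-16,-6.5,23,1],[-0.5,7.4,0,-16,-6.5,23,1]]}}

```text
clock: 39.5
tool_pos: [0.5095, -0.1392, 0.1575]
orientation: [-155.0, 0.4, -86.3]
force: [-0.9, -0.3, -0.1]
opening: 0.0354
```

Run:
```python
from h import *
w=held(); save(w,'w18.png'); go([.510,-.139,.158],-86.3,25); print(np.round(ctrl.get_obs()['joint_pos'],1))
```

```text
clock 39.5 now [ 0.5095 -0.1392  0.1575] rot [  0.3 -10.   -0. ] shift mm [-509.5  139.2 -157.5] open 0.0354 F [-0.9 -0.3 -0.1]
slot world [ 0.5495 -0.1367  0.1772] px [[281. 180.]]
outer (239, 139, 84, 164)
hole (258, 160, 46, 40)
tag row top 139 [(np.int64(147), np.int64(239), np.int64(322)), (np.int64(169), np.int64(240), np.int64(321)), (np.int64(209), np.int64(240), np.int64(319)), (np.int64(239), np.int64(242), np.int64(318))]
peg 0.75 low end px [526. 157.] world@.144 [[ 0.5783 -0.2698  0.144 ]] top end [499. 122.]
peg 0.61 low end px [281. 137.] world@.144 [[ 0.5811 -0.1349  0.144 ]] top end [281. 113.]
peg 0.59 low end px [403. 156.] world@.144 [[ 0.5745 -0.2026  0.144 ]] top end [390. 121.]
clock 39.65 now [ 0.5093 -0.1392  0.1576] rot [-0.3 -0.1  0. ] shift mm [0.7 0.2 0.4] open 0.0351 F [-0.1 -0.  -0.1]
[  6.7  -2.3 -43.5   2.4 -23.9  84.9]
```

Call:
{"api": "carry_out", "payload": {"increments": [[0,0,0,5,0,-12,1],[0,0,0,10,0,-23.5,1],[0,0,0,10,0,-23.5,1],[0,0,0,15,0.4,-27.5,1],[0,0,0,20,0.7,-32,1],[0,0,0,25,1,-36,1],[0,0,0,30,1.3,-40,1],[0,0,0,35,1.6,-44.5,1],[0,0,0,39,2,-48,1],[0,0,0,39,2,-48,1],[0,0,0,39,2,-48,1]]}}

```text
clock: 41.02
tool_pos: [0.5492, -0.137, 0.1103]
orientation: [-155.0, 0.3, -86.3]
force: [0.4, 0.5, -1.0]
opening: 0.0351
```

Run:
```python
from h import *
w=held(); save(w,'w19.png',(140,60,440,320),2);print(np.round(ctrl.get_obs()['joint_pos'],1))
```

```text
clock 41.02 now [ 0.5492 -0.137   0.1103] rot [  0.3 -10.   -0. ] shift mm [-549.2  137.  -110.3] open 0.0351 F [ 0.4  0.5 -1. ]
slot world [ 0.5895 -0.1345  0.1303] px [[281. 179.]]
outer (238, 139, 85, 164)
hole (257, 160, 46, 66)
tag row top 139 [(np.int64(147), np.int64(238), np.int64(322)), (np.int64(169), np.int64(240), np.int64(321)), (np.int64(209), np.int64(241), np.int64(319)), (np.int64(239), np.int64(242), np.int64(318))]
peg 0.68 low end px [446. 222.] world@.144 [[ 0.5743 -0.2026  0.144 ]] top end [422. 167.]
peg 0.56 low end px [280. 222.] world@.144 [[ 0.57   -0.1355  0.144 ]] top end [281. 163.]
[  6.3   5.8 -43.4   2.9 -15.9  84.7]
```

View pics/w19.png

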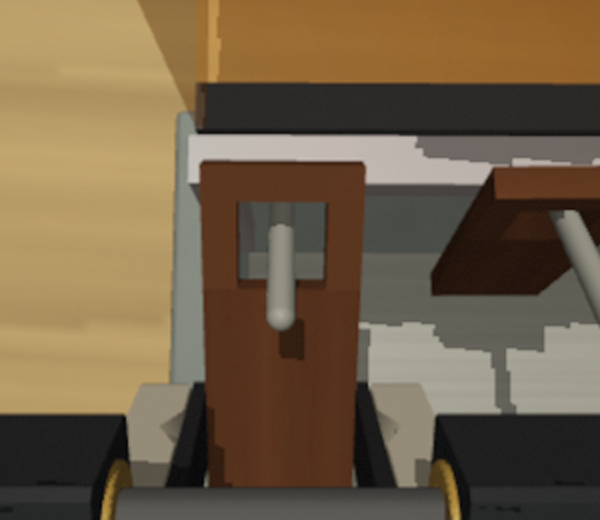

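The peg comes through the slot at (280,325) in the crop, and peg 3's tag hangs properly at right. I'll release it.

Call:
{"api": "carry_out", "payload": {"increments": [[0,0,0,0,0,0,0.4],[0,0,0,0,0,0,0.4],[0,0,0,0,0,0,0.4],[0,0,0,0,0,0,0.4],[0,0,0,-9,0,15,0.4],[0,0,0,-25,0,45,0.4],[0,0,0,-50,0,85,0.4],[0,0,0,-70,0,120,0.4],[0,0,0,-70,0,120,0.4]]}}

```text
clock: 42.3
tool_pos: [0.4799, -0.137, 0.234]
orientation: [-154.6, 0.4, -86.3]
force: [0.1, -0.0, -0.0]
opening: 0.0523
```

Run:
```python
from h import *
t=snap('top'); tags(t)
w=snap('wrist'); save(w,'w20.png')
r=ctrl.outline_of(w,'tag1')
for q in r:
    ys,xs=np.nonzero(q['pixels']); print('tag',round(q['confidence'],2),xs.min(),xs.max(),ys.min(),ys.max())
for p in (t,w):
  for n in ['cover_flange','cover_hinge']:
    print(n,[(np.round(r['centre'],4).tolist(),round(r['confidence'],2)) for r in ctrl.search_frame(p,n)])
o=ctrl.get_obs(); print(np.round(o['tool_pos'],4),np.round(o['orientation'],1),o['clock'])
```

```text
tag conf 0.84 c=(658.8,387.6) size=[38. 88.] yaw=-86.0 bgr=[134. 128. 193.]
tag conf 0.70 c=(321.7,235.9) size=[36. 84.] yaw=-36.7 bgr=[156.  88.  52.]
tag conf 0.70 c=(409.9,61.0) size=[37. 86.] yaw=-53.5 bgr=[141. 133. 201.]
tag conf 0.65 c=(625.9,-287.2) size=[43. 34.] yaw=89.5 bgr=[34. 46. 65.]
tag conf 0.60 c=(652.6,-254.3) size=[331. 477.] yaw=-0.8 bgr=[ 74. 104. 136.]
tag conf 0.51 c=(620.4,-213.5) size=[46. 40.] yaw=89.5 bgr=[31. 42. 61.]
tag conf 0.47 c=(614.8,-139.6) size=[42. 34.] yaw=89.5 bgr=[36. 49. 68.]
tag 0.97 400 473 103 156
tag 0.74 463 559 103 154
tag 0.71 265 308 102 152
tag 0.67 334 390 103 153
tag 0.4 236 559 0 99
cover_flange [([0.7238, -0.2216, 0.1968], 0.83), ([0.6086, -0.3337, 0.101], 0.4)]
cover_hinge []
cover_flange [([0.6979, -0.2374, 0.042], 0.94)]
cover_hinge [([0.6925, -0.2406, 0.041], 0.63), ([0.5979, -0.3336, 0.1356], 0.26)]
[ 0.4792 -0.1371  0.2292] [-155.1    0.3  -86.3] 42.7
```

View pics/w20.png

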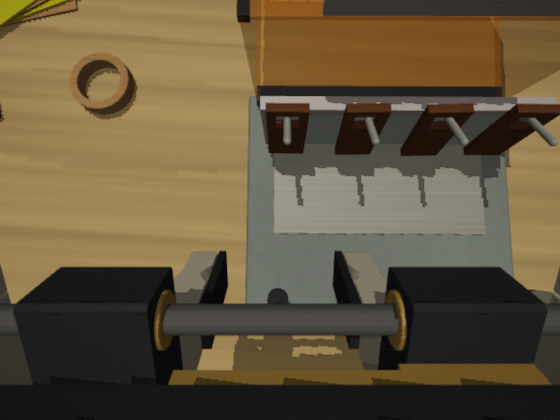

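All four tags hang on the pegs, at (287,128), (365,128), (438,128) and (520,128). Now the cover: straighten the tool, rise, then turn it half round so that the camera faces away from the cover.

Call:
{"api": "carry_out", "payload": {"increments": [[0,0,0,0,0,50,1],[-0.5,8,0,0,-10,100,1],[-1,16,0,20,-30,120,1],[-1.6,24.9,0,60,-46,120,1],[-1.6,24.9,0,100,-46,120,1],[-1.6,24.9,0,100,-46,120,1]]}}

```text
clock: 43.45
tool_pos: [0.5819, -0.1831, 0.3459]
orientation: [179.7, 0.4, -86.5]
force: [-0.8, -0.3, -0.5]
opening: 0.0017
```

Call:
{"api": "carry_out", "payload": {"increments": [[0,0,-10,0,0,0,1],[0,0,-20,0,0,0,1],[0,0,-30,0,0,0,1],[0,0,-40,0,0,0,1],[0,0,-50,0,0,0,1],[0,0,-60,0,0,0,1],[0,0,-70,0,0,0,1],[0,0,-80,0,0,0,1],[0,0,-90,0,0,0,1],[0,0,-100,0,0,0,1],[0,0,-110,0,0,0,1],[0,0,-120,0,0,0,1],[0,0,-130,0,0,0,1],[0,0,-140,0,0,0,1],[0,0,-150,0,0,0,1],[0,0,-160,0,0,0,1],[0,0,-170,0,0,0,1],[0,0,-179,0,0,0,1],[0,0,-179,0,0,0,1]]}}

```text
clock: 45.82
tool_pos: [0.5788, -0.183, 0.3502]
orientation: [-180.0, 0.3, 94.6]
force: [0.1, -0.2, 0.6]
opening: 0.0004
```

```bash
cat > plan.py <<'E'
from h import *
yaw=np.radians(3.6); ex=np.array([np.cos(yaw),np.sin(yaw),0]); ey=np.array([-np.sin(yaw),np.cos(yaw),0])
H=np.array([.6578,-.2318,.030])
def tcp(th,t,yb=.057,rin=168.5,w=9.5,gap=0):
    """TCP so finger (half width w) touches flange face (z_c=6) at cover angle th(deg), tool tilt t(deg), innermost bottom corner at radial>=rin"""
    th,t=np.radians([th,t]); c=np.array([[np.cos(t),np.sin(t)]])*w
    P=np.vstack([-c,c, -c+np.array([-np.sin(t),np.cos(t)])*40, c+np.array([-np.sin(t),np.cos(t)])*40]) # world x,z rel tcp, mm
    M=np.array([[np.cos(th),-np.sin(th)],[np.sin(th),np.cos(th)]])
    Q=P@M.T                                # cover frame rel tcp
    xc=-rin-Q[:,0].max(); B=Q[:2]
    # contact: lowest z_c of the finger
    zc=6+gap-Q[:,1].min()
    q=np.array([xc,zc]); pw=M.T@q
    k=Q[:,1].argmin()
    return H+(ex*pw[0]+np.array([0,0,1])*pw[1])/1000+ey*yb, -(xc+Q[k,0])
E
python3 - <<'E'
from plan import *
o=ctrl.get_obs(); print(np.round(o['tool_pos'],4),np.round(o['orientation'],1),np.round(o['joint_pos'],1),o['clock'])
for th,t in [(86,0),(75,0),(65,3),(55,6),(45,9),(35,12),(25,16),(15,20),(7,23),(0,25),(-.8,25)]:
    p,r=tcp(th,t); print(th,t,(p*1000).round(1),'contact radial',r.round(1),'rel',((p-o['tool_pos'])*1000).round(1))
E
```

```text
[ 0.5788 -0.183   0.3502] [-180.     0.3   94.6] [  1.1  11.1   3.4   0.3 -82.3 -86.5] 45.825
86 0 [ 657.9 -174.7  199.8] contact radial 169.8 rel [  79.     8.3 -150.4]
75 0 [ 624.7 -176.8  199.1] contact radial 173.4 rel [  45.9    6.2 -151.2]
65 3 [ 595.  -178.6  192.2] contact radial 175.6 rel [  16.2    4.4 -158. ]
55 6 [ 566.8 -180.4  180. ] contact radial 177.7 rel [ -12.     2.6 -170.2]
45 9 [ 541.  -182.   162.8] contact radial 179.7 rel [ -37.8    1.  -187.4]
35 12 [ 518.6 -183.4  141. ] contact radial 181.5 rel [ -60.2   -0.5 -209.3]
25 16 [ 500.5 -184.6  115.3] contact radial 182.8 rel [ -78.3   -1.6 -234.9]
15 20 [ 487.2 -185.4   86.7] contact radial 184.1 rel [ -91.6   -2.4 -263.5]
7 23 [ 480.5 -185.8   62.2] contact radial 185.0 rel [ -98.3   -2.9 -288. ]
0 25 [ 477.5 -186.    40. ] contact radial 185.7 rel [-101.4   -3.  -310.2]
-0.8 25 [ 477.3 -186.    37.4] contact radial 185.8 rel [-101.5   -3.1 -312.8]
```

Call:
{"api": "carry_out", "payload": {"increments": [[0,0,-0.9,50,8,-30,1],[0,0,-0.9,93,8,-70,1],[0,0,-0.9,93,8,-110,1],[0,0,-0.9,93,8,-135,1],[0,0,-0.9,93,8,-146,1],[0,0,-0.9,93,8,-146,1],[0,0,-0.9,85,8,-148,1],[0,0,-0.9,77,8,-150,1],[0,0,-0.9,61,7,-151,1],[0,0,-0.9,46,6,-151,1],[0.1,-1.5,-0.9,31,5,-154,1],[0.2,-3,-0.9,16,4,-158,1],[0.2,-3,-0.9,16,4,-158,1]]}}

```text
clock: 47.45
tool_pos: [0.5958, -0.1788, 0.194]
orientation: [176.7, 0.3, 93.7]
force: [4.9, 2.9, 0.5]
opening: 0.0004
```

Run:
```python
from plan import *
go([0,0,0],93.7,0); t=snap('top'); s=snap('scene'); save(s,'s1.png',(180,180,340,390),2.8)
for n in ['cover_flange']:
  for p in (t,s): print(n,[(np.round(r['centre'],4).tolist(),round(r['confidence'],2)) for r in ctrl.search_frame(p,n)])
```

```text
clock 47.45 now [ 0.5958 -0.1788  0.194 ] rot [0.1 3.3 0. ] shift mm [-595.8  178.8 -194. ] open 0.0004 F [4.9 2.9 0.5]
cover_flange [([0.6908, -0.332, 0.1984], 0.68)]
cover_flange [([0.7139, -0.2857, 0.1979], 0.69)]
```

View pics/s1.png

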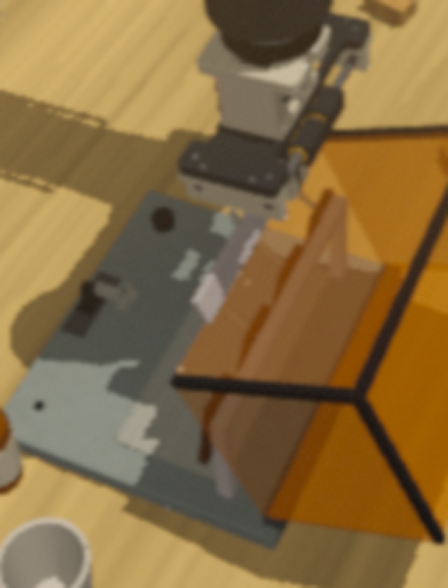

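The cover is partway down and follows the fingers, with the flange at 5 N. I'll continue.

Call:
{"api": "carry_out", "payload": {"increments": [[0.1,-1.5,0,-14,-0.7,-5,1],[0.2,-3,0,-28,-1.4,-12,1],[0.3,-4.5,0,-41,-2,-20,1],[0.4,-6,0,-54,-3,-29,1],[0.5,-7.5,0,-65,-3.7,-39,1],[0.6,-9,0,-76,-4.5,-51,1],[0.7,-11,0,-86,-5,-64,1],[0.8,-13,0,-94,-5.6,-77,1],[0.9,-15,0,-102,-6,-91,1],[1.1,-17,0,-108,-6.4,-105,1],[1.2,-18.5,0,-111,-6.7,-118,1],[1.3,-20,0,-114,-7,-130,1],[1.3,-20,0,-114,-7,-130,1]]}}

```text
clock: 49.28
tool_pos: [0.4821, -0.1862, 0.0628]
orientation: [156.9, 0.3, 93.5]
force: [1.7, -1.2, 4.6]
opening: 0.0002
```

Run:
```python
from plan import *
p,r=tcp(0,25); go(p,93.7,0); o=ctrl.get_obs(); print(np.round(o['orientation'],1),np.round(o['joint_pos'],1),p.round(4))
s=snap('scene'); save(s,'s2.png',(180,180,340,390),2.8)
w=snap('wrist'); save(w,'w21.png')
```

```text
clock 49.27 now [ 0.4821 -0.1862  0.0628] rot [-1.1 23.   0.1] shift mm [ -4.7   0.1 -22.8] open 0.0002 F [ 1.7 -1.2  4.6]
[156.9   0.3  93.5] [ -0.4   7.3 -46.5  -5.5 -13.2 -80.8] [ 0.4775 -0.186   0.04  ]
```

View pics/s2.png

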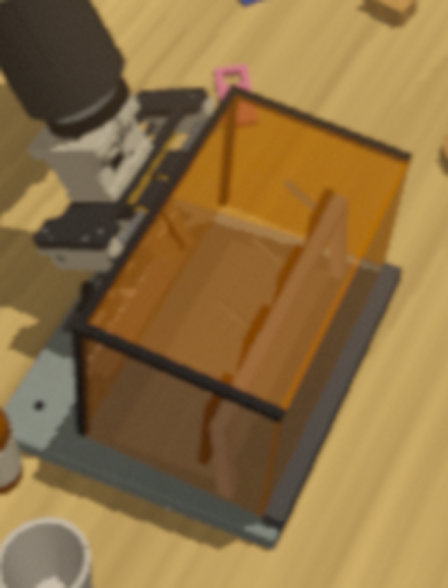

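Call:
{"api": "carry_out", "payload": {"increments": [[0,0,0,-2,0,-8,1],[0,0,0,-3.5,0,-15,1],[0,0,0,-4.5,0,-20,1],[0,0,0,-4.5,0,-23,1],[0,0,0,-4.5,0,-25,1],[0,0,0,-4.5,0,-26,1],[0,0,0,-4.5,0,-26,1],[0,0,0,-4.5,0,-26,1]]}}

```text
clock: 50.38
tool_pos: [0.4769, -0.186, 0.0364]
orientation: [157.0, 0.3, 93.5]
force: [4.0, -0.6, 4.3]
opening: 0.0006
```

Call:
{"api": "carry_out", "payload": {"increments": [[0,0,0,0,0,-1,1],[0,0,0,0,0,-2,1],[0,0,0,0,0,-3,1],[0,0,0,0,0,-3,1],[0,0,0,0,0,-3,1]]}}

```text
clock: 51.0
tool_pos: [0.4773, -0.1861, 0.0343]
orientation: [156.9, 0.3, 93.5]
force: [-1.9, 0.8, 18.0]
opening: 0.0002
```

Run:
```python
from plan import *
go([0,0,0],93.7,0); print(np.round(ctrl.get_obs()['joint_pos'],1))
w=snap('wrist'); save(w,'w22.png',s=1.2)
```

```text
clock 51.0 now [ 0.4773 -0.1861  0.0343] rot [-1.2 23.1  0.1] shift mm [-477.3  186.1  -34.3] open 0.0002 F [-1.9  0.8 18. ]
[ -0.7  10.5 -47.4  -8.7  -9.  -77.4]
```

View pics/w22.png

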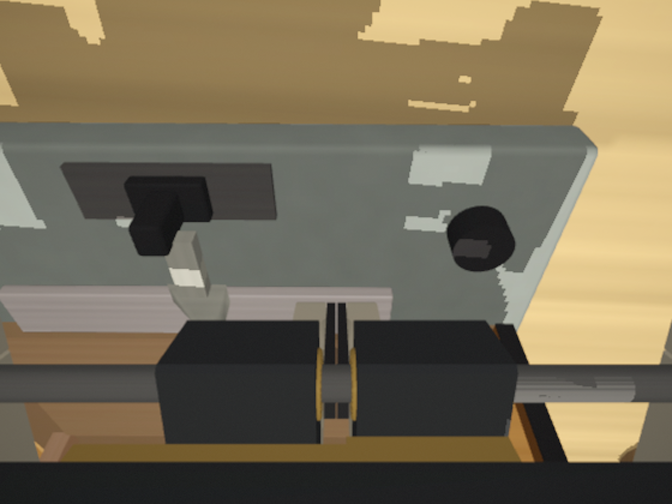

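The latch knob at (167,198) sits at the middle of its plate, its rest position, and the stop is felt at 18 N. I'll ease off slowly and see whether the cover stays.

Call:
{"api": "carry_out", "payload": {"increments": [[0,0,0,0,0,2,1],[0,0,0,0,0,4,1],[0,0,0,0,0,7,1],[0,0,0,0,0,10,1],[0,0,0,0,0,10,1]]}}

```text
clock: 51.68
tool_pos: [0.4749, -0.186, 0.0423]
orientation: [157.2, 0.3, 93.5]
force: [-0.3, 0.0, -0.1]
opening: 0.0008
```

Run:
```python
from plan import *
go([0,0,0],93.7,0)
```

```text
clock 51.67 now [ 0.4749 -0.186   0.0423] rot [-1.2 22.8  0.1] shift mm [-474.9  186.   -42.3] open 0.0008 F [-0.3  0.  -0.1]
```

Contact force is zero, so the latch holds. I'll retreat back and up, then check.

Call:
{"api": "carry_out", "payload": {"increments": [[0,0,0,-8,0,15,1],[0,0,0,-20,5,40,1],[0,0,0,-30,20,90,1],[0,0,0,-30,60,140,1],[0,0,0,-30,110,190,1],[0,0,0,-30,170,220,1],[0,0,0,-20,230,230,1],[0,0,0,-10,290,230,1],[0,0,0,-10,290,230,1],[0,0,0,-10,290,230,1],[0,0,0,-10,290,230,1],[0,0,0,-10,290,230,1]]}}

```text
clock: 53.18
tool_pos: [0.4666, 0.1025, 0.2731]
orientation: [157.0, 0.3, 93.4]
force: [-0.2, -0.2, -0.4]
opening: 0.0004
```

Run:
```python
from h import *
t=snap('top'); s=snap('scene')
a=cv2.resize(t['pixels'][120:270,290:470],None,fx=2.2,fy=2.2,interpolation=cv2.INTER_CUBIC)
b=cv2.resize(s['pixels'][180:390,150:340],None,fx=2,fy=2,interpolation=cv2.INTER_CUBIC)
h=max(a.shape[0],b.shape[0]); f=lambda i:cv2.copyMakeBorder(i,0,h-i.shape[0],0,0,cv2.BORDER_CONSTANT)
cv2.imwrite('pics/end.png',np.hstack([f(a),f(b)])); 
for n in ['sanding_block','offcut','tape_roll','stain_bottle','varnish_jar','mixing_cup','cover_flange']:
    print(n,[(np.round(r['centre'],3).tolist(),round(r['confidence'],2)) for r in ctrl.search_frame(t,n)[:2]])
tags(t); o=ctrl.get_obs(); print(o['tool_pos'],o['clock'])
```

```text
sanding_block [([0.509, 0.268, 0.027], 0.6)]
offcut [([0.666, 0.242, 0.014], 0.56)]
tape_roll [([0.67, 0.086, 0.02], 0.83)]
stain_bottle [([0.442, -0.402, 0.083], 0.75)]
varnish_jar [([0.538, 0.51, 0.081], 0.55)]
mixing_cup [([0.556, -0.503, 0.041], 0.72)]
cover_flange [([0.565, -0.232, 0.183], 0.95), ([0.436, -0.24, 0.047], 0.28)]
tag conf 0.54 c=(411.0,55.6) size=[27. 34.] yaw=-51.7 bgr=[124. 113. 179.]
[0.46678443 0.10392527 0.27327576] 53.675
```

The picture limit is reached, so I'll check by numbers, with the arm clear of the top view.

Call:
{"api": "carry_out", "payload": {"increments": [[0,0,0,-10,-60,20,1],[0,0,0,-10,-110,40,1],[0,0,0,-10,-110,40,1]]}}

```text
clock: 54.05
tool_pos: [0.4571, -0.0086, 0.3154]
orientation: [156.8, 0.2, 93.3]
force: [0.9, -0.3, -0.5]
opening: 0.0006
```

Run:
```python
from h import *
t=snap('top'); s=snap('scene')
for p,l in ((t,'top'),(s,'scene')):
  for n in ['sanding_block','cover_flange','tag1','peg1']:
    print(l,n,[(np.round(r['centre'],3).tolist(),round(r['confidence'],2)) for r in ctrl.search_frame(p,n)[:8]])
a=cv2.imread('pics/top0.png'); b=cv2.resize(t['pixels'],(a.shape[1],a.shape[0]),interpolation=cv2.INTER_CUBIC)
d=np.abs(a.astype(int)-b).sum(2)
for n,(x,y,r) in {'block':(274,296,14),'offcut':(284,219,30),'tape':(355,217,22),'bottle':(600,318,16),'cup':(635,265,24),'jar':(146,275,22),'box':(515,250,70),'knob':(513,321,14)}.items():
    print(n,d[y-r:y+r,x-r:x+r].mean().round(1),(d[y-r:y+r,x-r:x+r]>90).mean().round(3))
w=np.array([[.59,-.34,.09],[.59,-.27,.09],[.59,-.2,.09],[.585,-.135,.09]])
```

```text
top sanding_block []
top cover_flange [([0.567, -0.233, 0.186], 0.72)]
top tag1 [([0.658, 0.382, 0.009], 0.85), ([0.316, 0.24, 0.009], 0.69), ([0.394, 0.066, 0.008], 0.56)]
top peg1 []
scene sanding_block [([0.5, 0.244, 0.023], 0.58), ([0.668, 0.237, 0.013], 0.23)]
scene cover_flange [([0.593, -0.289, 0.191], 0.87)]
scene tag1 [([0.656, 0.378, 0.007], 0.76), ([0.319, 0.23, 0.007], 0.64)]
scene peg1 []
block 39.9 0.0
offcut 39.3 0.0
tape 41.3 0.0
bottle 29.8 0.0
cup 37.6 0.0
jar 37.2 0.0
box 33.4 0.012
knob 26.0 0.0
```

```bash
python3 -c "
from plant import ctrl
print(ctrl.close_job())"
```

```text
the job is handed in; nothing more can be done
None
```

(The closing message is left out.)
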